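# Lay out the tea service in its row

## Task

Lay out the tea, one thing after another in this order: stand the tall amber cup in the middle of the green saucer; set the blue sugar bowl midway between the white pot and that cup; stand the short amber cup straight behind the sugar bowl (on the side away from the robot, square to the row of pot, bowl and cup), leaving a gap of about 4 cm to the bowl; then put the white lid on the pot. Set everything down upright and let go of it without dropping it, tip nothing over, and leave the amber mug with the handle, the green spice jar and the steel shaker where they stand.

Things in the scene. Friction and masses are not known exactly. Their poses are not given: they have to be found in the camera images.
- pot: White ceramic teapot, open on top, standing fast on the table (it does not move). Round body, 110 mm across at its widest, rim 75 mm above the table, mouth 80 mm inside and 88 mm outside. Spout reaches 95 mm along its +x (away from the robot), to 75 mm high; loop handle reaches 85 mm along -x. Origin: centre of its underside, on the table; z up. Its y axis runs along the row, through the centre of the green saucer (on its +y side in some starts, on its -y side in others).
- saucer: Green saucer, 116 mm across at its rim, which is 12 mm high; flat inner floor about 80 mm across, 6 mm above the table. Fast to the table. Its centre is 256 to 264 mm from the pot's. Origin: centre of its underside, on the table.
- lid: Loose white lid of the pot, 130 g, with a blue upright cylindrical knob to grip. Origin: centre of its underside, z up. Plug below the flange: 10 mm deep, tapering from 68 mm to 52 mm across at the bottom. Flange 94 mm across, from 10 to 15 mm above the origin, a shallow dome up to 21 mm; knob 24 mm across from 21 to 52 mm. It starts standing on its plug on the table. On the pot the flange lies on the rim and the origin is 65 mm above the table.
- tall_cup: Loose tall amber glass cup without handle, open on top, 95 mm high, 52 mm across (straight wall from 30 mm up; foot 44 mm), wall 3 mm, about 160 g. Origin: centre of its underside, z up.
- short_cup: Loose short, wide amber glass cup without handle, open on top, 60 mm high, 64 mm across (straight wall from 20 mm up; foot 52 mm), wall 3 mm, about 140 g. Origin: centre of its underside, z up.
- sugar_bowl: Loose blue plastic sugar bowl, open on top, 50 mm high, 64 mm across (straight wall from 15 mm up; foot 50 mm), wall 3 mm, about 90 g. Origin: centre of its underside, z up.
- mug: Bystander: amber glass mug with a handle, 70 mm across, 75 mm high, loose. Not to be moved. Origin: centre of its underside.
- spice_jar: Bystander: green glass spice jar with a red cap, 42 mm across, 70 mm high, loose. Not to be moved. Origin: centre of its underside.
- shaker: Bystander: conical steel shaker, 42 mm across at its foot, 70 mm high, loose. Not to be moved. Origin: centre of its underside.

How it is judged:
On the way, in this order (a step that is already met when the one before it is completed fails the run):
1. the tall cup stands released in the middle of the saucer (horizontal distance between tall_cup and saucer below 0.014 m and height (world z) of tall_cup between 0.002 and 0.01 m and linear speed of tall_cup below 0.03 m/s and angle between tall_cup's own z axis and vertical below 0.12 rad and contact force between the fingers and tall_cup below 0.2 N), for 0.2 s.
2. the sugar bowl stands released midway between pot and tall cup (x of sugar_bowl in the frame of pot between -0.015 and 0.015 m and (y of sugar_bowl in the frame of pot between 0.113 and 0.147 m or y of sugar_bowl in the frame of pot between -0.147 and -0.113 m) and horizontal distance between sugar_bowl and saucer below 0.18 m and height (world z) of sugar_bowl below 0.004 m and linear speed of sugar_bowl below 0.03 m/s and angle between sugar_bowl's own z axis and vertical below 0.12 rad and contact force between the fingers and sugar_bowl below 0.2 N), for 0.2 s.
3. the short cup stands released straight behind the sugar bowl (horizontal distance between short_cup and sugar_bowl between 0.086 and 0.122 m and x of short_cup in the frame of pot above 0.07 m and (y of short_cup in the frame of pot between 0.108 and 0.152 m or y of short_cup in the frame of pot between -0.152 and -0.108 m) and horizontal distance between short_cup and saucer below 0.22 m and height (world z) of short_cup below 0.004 m and linear speed of short_cup below 0.03 m/s and angle between short_cup's own z axis and vertical below 0.12 rad and contact force between the fingers and short_cup below 0.2 N), for 0.2 s.
4. the lid lies released on the pot (horizontal distance between lid and pot below 0.01 m and height (world z) of lid between 0.058 and 0.07 m and linear speed of lid below 0.03 m/s and angle between lid's own z axis and vertical below 0.12 rad and contact force between the fingers and lid below 0.2 N), for 0.2 s.
At the end, for the whole second after the job is handed in: All upright, still, released: tall cup within 14 mm of saucer centre; bowl within 15 mm of the pot-saucer line and 17 mm of midway; short cup 86-122 mm (centres) behind the bowl, within 22 mm sideways; lid seated on pot within 10 mm; mug, jar, shaker within 20 mm of their starts (all of step 1 and all of step 2 and all of step 3 and all of step 4 and distance of each of mug, spice_jar, shaker from where it was at the start of the episode below 0.02 m); the robot touches nothing.
It fails at once if a cup, the bowl or the lid is tipped over (tilted by more than 0.7 rad) (angle between any of tall_cup, sugar_bowl, short_cup, lid's own z axis and vertical above 0.7 rad).
It fails at once if a cup, the bowl or the lid is dropped (falls unheld faster than 0.9 m/s, some 40 mm) ((linear speed of tall_cup above 0.9 m/s and contact force between the fingers and tall_cup below 0.1 N) or (linear speed of sugar_bowl above 0.9 m/s and contact force between the fingers and sugar_bowl below 0.1 N) or (linear speed of short_cup above 0.9 m/s and contact force between the fingers and short_cup below 0.1 N) or (linear speed of lid above 0.9 m/s and contact force between the fingers and lid below 0.1 N)).
It fails at once if the mug, the spice jar or the shaker is moved by more than 20 mm (distance of any of mug, spice_jar, shaker from where it was at the start of the episode above 0.02 m).
It also fails if it takes over 125 s, if anything falls off the work surface, if the arm or the gripper's body presses on something with over 40 N, if the wrist force passes 120 N, or if a joint passes its speed limit or range.

## Robot

A 6-joint arm with a two-finger parallel gripper is mounted at the origin on the work surface. World frame = base frame: x ahead of the robot, y to its left, z up, the work surface at z = 0. Lengths are in m, angles in rad, forces in N, time in s.
With the tool pointing down it reaches from about 0.35 to 0.975 m from the base axis. Payload 4.9 kg.
Tool frame: the origin (TCP) lies midway between the tips of the shut fingers; the grasp point (between the pads) lies 19 mm behind it (manip.pinch_z is the x of the grasp point in the tool frame, in m); x points along the fingers, y is the direction in which the jaws open and shut, and the axes are right-handed (so a half turn about x gives the same grasp; the last joint's range is limited). The gripper opens to 85 mm and grips with 20 to 120 N. Pads are 22 mm wide; open, the fingers measure 114 mm over their backs; the gripper's body (76 mm by 85 mm) begins 54 mm behind the grasp point. The pads swing forward as they close: fully open they stand 13 mm farther back than shut.
Start: joints at [-1.291, 0.053, 1.613, -0, 1.476, -0.119], TCP at [0.243, -0.576, 0.231] pointing down, gripper open.
Joint ranges: [-3.01, 3.01], [-1.01, 2.22], [0.06, 2.58], [-1.02, 4.17], [0.09, 2.62], [-3.14, 3.14]. Speed limits (rad/s): [2.57, 2.57, 3.14, 3.14, 3.14, 3.14].

## Interface

Orientations are given as a unit quaternion [w, x, y, z].
In Python, from plant import sensors, cams, workorder, manip gives the robot as it stands.
- The arm moves only by the tool drive_tool, never from a script. Its argument "series" is a list of rows, each an object of numbers: "x", "y", "z": the shift along the tool's x, y, z in units of 25 mm (1.0 is 25 mm); "ax", "ay", "az": the turn, a rotation vector about the tool's x, y, z in units of 5 degrees (1.0 is 5 degrees). A call has 1 to 5 rows; each row is the pose to reach, as a shift and turn from the pose commanded when the call began, along the tool's axes at that moment; what a row does not reach only later rows make up. A row lasts 1/12 s, in which the tool goes at most 41.7 mm and 7.16 degrees, less where a joint would pass 70% of its speed; a pose out of reach is approached as far as the arm can. A call with a gripper value outside its range is refused whole. "hand" is the opening, from 0 (shut) to 1 (fully open), set as the call begins (left out, the last holds). The fingers move at their own pace and stop on an object; the grip force is fixed at half the most. Time passes only in rows, so rows that repeat a pose let the fingers close. It gives the time, the measured TCP pose, the force and the opening at its end, in the units of the state.
- sensors.state(): the state, without advancing time (a new reading comes with each control period).
- cams.grab_frame(name): name is "scene" or "top"; returns a dict with "img" (480x640x3 uint8, blue, green, red), "camera_matrix" (3x3 intrinsics, pixels), "cam_to_world" (4x4, takes a point from camera to world coordinates). Camera axes: x right, y down, z forward; pixel columns grow to the right and rows downward; lengths in m; the calibration is good to about 2 mm. A picture is of the moment at which its call begins. There is no depth.
- workorder.job_done(): hands the job in, once; it reports no verdict.
The state is a dict: "time": time; "joint_pos": joint angles; "joint_vel": joint speeds; "joint_efforts": joint torques, N m; "tool_pos": TCP position; "tool_rot": TCP orientation; "contact_force": force on the tool from outside, world axes, zero at the start; "ft_torque": the same for the moment, N m; "gripper_width": opening from 0.0 (shut) to 1.0 (fully open).
Only numpy, scipy, OpenCV 4.12 (cv2) and the standard library are available. Lean on these libraries where they do the work, as an engineer would, in place of code of your own. Each camera call takes 0.05 s, during which the arm holds its last target.

## Working session

There is one attempt and no reset: what is moved stays moved. The work goes in short steps, Python scripts to look and compute and a tool call to move; the robot and the scene stay as the last step left them, time stands still between calls to the robot, and variables do not carry over. Pictures are saved under pics/ and viewed, and the job is handed in when it is done.

Besides the shell and the picture viewer there is one more tool, called after "Call:" as a command line: name --argument value ..., lists and objects as JSON in quotes. drive_tool: Moves the arm, as the interface text tells. Its arguments: {"type":"object","properties":{"series":{"type":"array","items":{"type":"object","properties":{"x":{"type":"number"},"y":{"type":"number"},"z":{"type":"number"},"ax":{"type":"number"},"ay":{"type":"number"},"az":{"type":"number"}}}},"hand":{"type":"number"}},"required":["series"]}

```bash
ls -la; mkdir -p pics; python3 - <<'E'
from plant import sensors,cams,manip
import cv2
print(sensors.state()); print(manip.pinch_z)
for n in("scene","top"):
    f=cams.grab_frame(n); cv2.imwrite(f"pics/{n}0.png",f["img"]); print(f["camera_matrix"],f["cam_to_world"])
E
```

```text
total 12
drwxr-xr-x  3 agent agent 4096 Dec  7 08:18 .
drwxr-xr-x 23 root  root  4096 Dec  7 08:18 ..
drwxr-xr-x  2 agent agent 4096 Dec  7 08:18 pics
{'time': 0.0, 'joint_pos': array([-1.29101784e+00,  5.33835743e-02,  1.61429920e+00, -1.69955375e-05,
        1.47601063e+00, -1.19021328e-01]), 'joint_vel': array([ 0.00020067,  0.00014275, -0.00073314, -0.00097379,  0.00129415,
       -0.00075262]), 'joint_efforts': array([ 3.26928875e-04, -3.93688273e+01, -3.70173562e+01,  1.18792195e-05,
        7.08751773e-03,  1.35778237e-05]), 'tool_pos': array([ 0.24250416, -0.57535282,  0.23004336]), 'tool_rot': array([-0.13932517, -0.69302981, -0.14080487,  0.693161  ]), 'contact_force': array([-0.44452714, -0.30721456, -0.03395425]), 'ft_torque': array([0.01403588, 0.04254459, 0.01072281]), 'gripper_width': 0.9976077276278431}
-0.0187
[[571.28827442   0.         309.7036585 ]
 [  0.         571.28827442 238.99226525]
 [  0.           0.           1.        ]] [[ 0.65728906  0.39727141 -0.64042682  1.20455406]
 [ 0.75320655 -0.31751413  0.57607697 -0.57913749]
 [ 0.02551435 -0.86102277 -0.50792599  0.53297397]
 [ 0.          0.          0.          1.        ]]
[[465.17490243   0.         329.60105168]
 [  0.         465.17490243 242.29964102]
 [  0.           0.           1.        ]] [[-0.02184416 -0.99606821  0.08585429  0.5170096 ]
 [-0.99964731  0.02305824  0.0131749  -0.01065437]
 [-0.01510275 -0.08553622 -0.99622059  0.9465447 ]
 [ 0.          0.          0.          1.        ]]
```

View pics/top0.png

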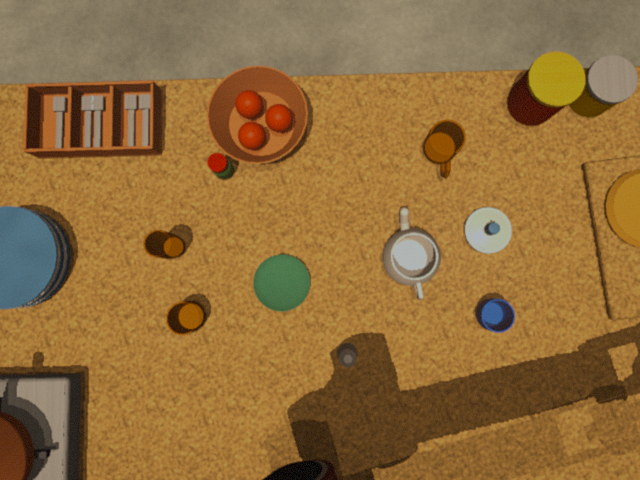

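View pics/scene0.png

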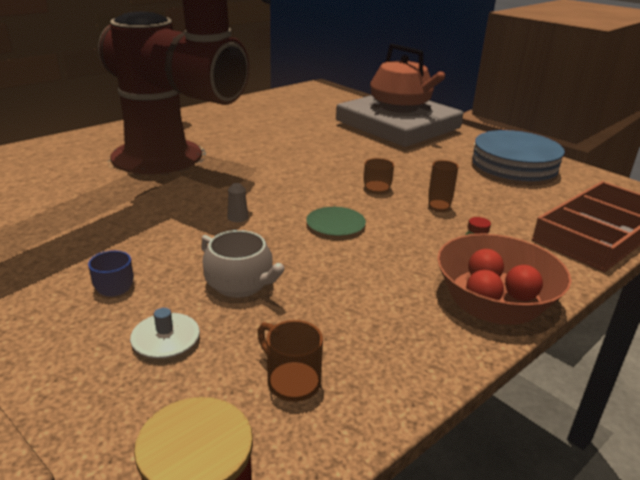

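```bash
cat > h.py <<'E'
import numpy as np, cv2
from plant import sensors,cams,manip
def ray(f,u,v,z):
    K=f["camera_matrix"];T=f["cam_to_world"]
    d=T[:3,:3]@np.linalg.solve(K,[u,v,1.]);o=T[:3,3]
    return o+d*(z-o[2])/d[2]
def proj(f,p):
    T=f["cam_to_world"];c=T[:3,:3].T@(np.array(p)-T[:3,3]);q=f["camera_matrix"]@c;return q[:2]/q[2]
def crop(f,u0,v0,u1,v1,s,name):
    cv2.imwrite(name,cv2.resize(f["img"][v0:v1,u0:u1],None,fx=s,fy=s,interpolation=cv2.INTER_CUBIC))
E
python3 - <<'E'
from h import *
f=cams.grab_frame("top")
crop(f,140,215,300,335,5,"pics/a.png")
crop(f,370,195,530,340,4,"pics/b.png")
hsv=cv2.cvtColor(f["img"],cv2.COLOR_BGR2HSV)
for n,(u,v) in dict(pot=(410,257),sau=(282,282),lid=(470,230),bowl=(494,314),tallrim=(155,243),tallbase=(173,246),sc=(190,317),shk=(346,355)).items(): print(n,hsv[v,u])
E
```

```text
pot [ 81  10 180]
sau [ 59  99 118]
lid [ 45  17 181]
bowl [108 156 149]
tallrim [ 13 156  62]
tallbase [ 16 255 132]
sc [ 17 237 155]
shk [ 16  73 101]
```

View pics/a.png

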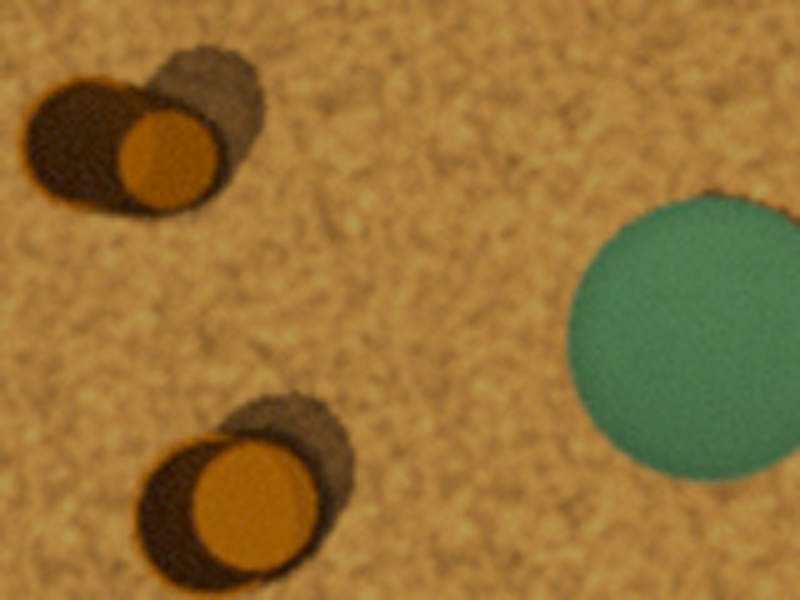

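View pics/b.png

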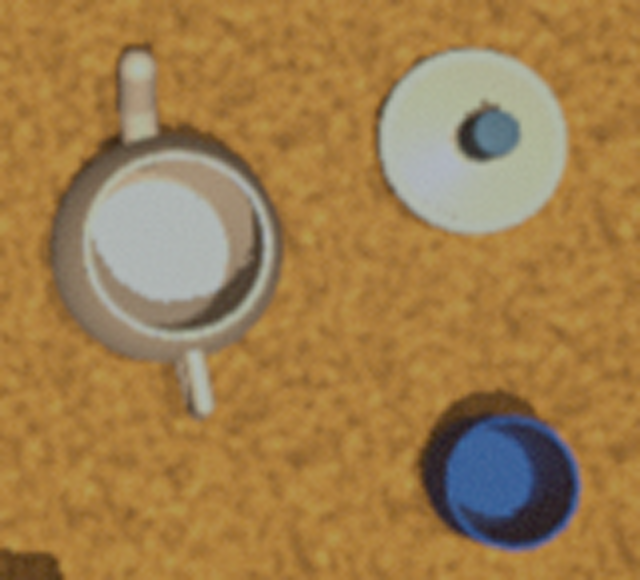

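```bash
cat > meas.py <<'E'
from h import *
def comp(m,u,v):
    m=cv2.morphologyEx(m.astype(np.uint8),cv2.MORPH_OPEN,np.ones((3,3)))
    n,l,s,c=cv2.connectedComponentsWithStats(m)
    i=min(range(1,n),key=lambda i:np.hypot(*(c[i]-(u,v)))+ (999 if s[i][4]<15 else 0))
    return c[i],s[i],l==i
E
python3 - <<'E'
from meas import *
f=cams.grab_frame("top");g=cams.grab_frame("scene")
hsv=cv2.cvtColor(f["img"],cv2.COLOR_BGR2HSV).astype(int);H,S,V=hsv[...,0],hsv[...,1],hsv[...,2]
def rep(n,m,u,v,z):
    c,s,l=comp(m,u,v);print(n,c.round(1),s,ray(f,*c,z).round(4)); return l
rep("saucer",(H>45)&(H<80)&(S>70),282,282,.012)
rep("lid",(S<80)&(V>110),488,230,.0125)
rep("knob",(H>90)&(H<115)&(S>60),493,228,.052)
rep("tallfloor",(S>225)&(V>100)&(H<20),173,246,.003)
rep("shortfloor",(S>225)&(V>100)&(H<20),191,316,.003)
l=rep("bowlall",(H>100)&(H<130)&(S>100),497,315,.05)
rep("bowlfloor",(H>100)&(H<115)&(S>100)&(V>120),492,313,.003)
rep("bowlfloor",(H>100)&(H<115)&(S>100)&(V>120),492,313,.003)
def edge(n,m,u,v,z,sel):
    l=m
    c,s,l=comp(m,u,v)
    cs,_=cv2.findContours(l.astype(np.uint8),0,1)
    p=max(cs,key=len)[:,0]; P=np.array([ray(f,*q,z)[:2] for q in p])
    P=P[[sel(*q) for q in p]]
    A=np.c_[2*P,np.ones(len(P))];x=np.linalg.lstsq(A,(P**2).sum(1),rcond=None)[0]
    print(n,"circ",x[:2].round(4),"r",np.sqrt(x[2]+x[0]**2+x[1]**2).round(4),len(P))
gry=(V<0)
dark=((V<110)&(S>150))|((S>225)&(H<20))
edge("bowl rim",(H>100)&(H<130)&(S>100),497,315,.05,lambda u,v:u>493 and v>310)
rimm=(S>215)&(H<14)
# pot rim: white ring
potw=(S<90)&(V>100)
edge("pot outer?",potw,410,257,.055,lambda u,v:True)
# cups outer: extract darkish or saturated
for n,u,v,z,sel in(("tall",166,245,.095,lambda u,v:u<156),("short",187,318,.06,lambda u,v:u<183)):
    m=(V<90)|((S>215)&(H<20))
    edge(n,m,u,v,z,sel)
T=lambda b,s:None
E
```

```text
saucer [281.4 282.3] [ 254  255   56   56 2431] [0.5194 0.1    0.012 ]
lid [487.6 229.9] [ 465  207   47   47 1648] [ 0.6151 -0.3164  0.0125]
knob [493.4 227.7] [489 223  10  10  83] [ 0.6149 -0.3147  0.052 ]
tallfloor [173.  246.5] [164 237  19  20 295] [0.5972 0.3223 0.003 ]
shortfloor [190.5 315.8] [179 303  24  26 479] [0.456  0.2857 0.003 ]
bowlall [492.3 312.6] [481 299  24  27 483] [ 0.4532 -0.305   0.05  ]
bowlfloor [491.8 312.8] [482 301  21  23 371] [ 0.4494 -0.3193  0.003 ]
bowlfloor [491.8 312.8] [482 301  21  23 371] [ 0.4494 -0.3193  0.003 ]
bowl rim circ [ 0.4523 -0.3063] r 0.0208 18
pot outer? circ [ 0.5555 -0.1556] r 0.0541 181
tall circ [0.5966 0.3197] r 0.024 37
short circ [0.4559 0.2829] r 0.0304 48
```

```bash
python3 - <<'E'
from meas import *
f=cams.grab_frame("top");g=cams.grab_frame("scene")
pot=ray(f,414.1,255.9,.075);print("pot",pot); sau=ray(f,281.4,282.3,.012);print("sau",sau,np.linalg.norm((pot-sau)[:2]))
print("bowl rim",ray(f,497.6,314.9,.05))
print("shaker top",ray(f,346.5,354,.07), "jar",ray(f,217.5,161,.07),"mug",ray(f,440,148,.003))
im=g["img"].copy()
def circ(c,z,r,col):
    pts=[proj(g,(c[0]+r*np.cos(a),c[1]+r*np.sin(a),z)) for a in np.linspace(0,6.3,60)]
    cv2.polylines(im,[np.int32(np.array(pts)*8)],True,col,1,cv2.LINE_AA,3)
circ(pot,.075,.044,(0,0,255));circ(sau,.012,.058,(0,0,255));circ((.615,-.3155),.0125,.047,(0,0,255));circ((.615,-.3155),.052,.012,(255,255,0))
for z in(0.05,):circ((.4505,-.318),z,.032,(0,255,255))
circ((.5965,.320),.095,.026,(0,255,0));circ((.456,.284),.06,.032,(0,255,0))
cv2.imwrite("pics/c.png",im[140:400,60:480][:, :]);cv2.imwrite("pics/c.png",cv2.resize(im[140:380,80:480],None,fx=2,fy=2,interpolation=cv2.INTER_CUBIC))
crop(g,80,140,480,380,2,"pics/c0.png")
E
```

```text
pot [ 0.56292867 -0.15663059  0.075     ]
sau [0.51930949 0.10009108 0.012     ] 0.26040093768595524
bowl rim [ 0.44856274 -0.31472244  0.05      ]
shaker top [ 0.38421447 -0.02582216  0.07      ] jar [0.75479108 0.21353767 0.07      ] mug [ 0.78840641 -0.23033624  0.003     ]
```

View pics/c.png

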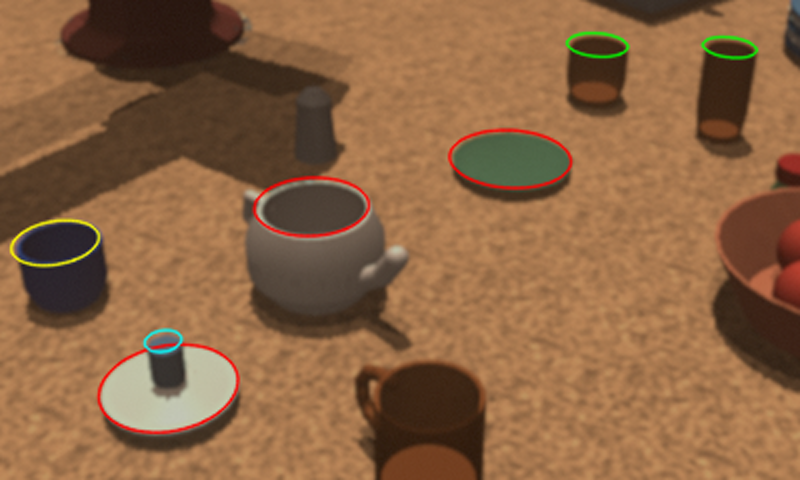

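```bash
cat >> h.py <<'E'
from scipy.spatial.transform import Rotation as R
def go(x,y,z,jaw=None):
    """needed move to TCP xyz, tool down, jaw dir angle (deg) mod 180 in world"""
    s=sensors.state();q=s["tool_rot"];r=R.from_quat([q[1],q[2],q[3],q[0]]);M=r.as_matrix()
    d=M.T@(np.array([x,y,z])-s["tool_pos"])/.025
    yn=np.degrees(np.arctan2(M[1,1],M[0,1]))
    if jaw is None: jaw=yn
    jaw=yn+((jaw-yn+90)%180-90)
    a=np.radians(jaw);Y=np.array([np.cos(a),np.sin(a),0]);X=np.array([0,0,-1.]);T=np.c_[X,Y,np.cross(X,Y)]
    w=np.degrees((r.inv()*R.from_matrix(T)).as_rotvec())/5
    print("t %.2f pos %s jaw %.1f j1 %.2f j6 %.2f F %s w %.3f"%(s["time"],s["tool_pos"].round(4),yn,s["joint_pos"][0],s["joint_pos"][5],s["contact_force"].round(1),s["gripper_width"]))
    print("shift",d.round(2),"turn",w.round(2), "M",M.round(2).tolist())
E
python3 -c "
from h import *
go(.5965,.3205,.25)"
```

```text
t 0.35 pos [ 0.2426 -0.5758  0.231 ] jaw -67.2 j1 -1.29 j6 -0.12 F [-0.2 -0.5 -0.1] w 0.999
shift [ -0.74 -27.54 -26.96] turn [-0.   -0.    0.01] M [[-0.0, 0.39, -0.92], [0.0, -0.92, -0.39], [-1.0, -0.0, -0.0]]
```

Call:
drive_tool --series '[{"x": -0.2,"y": -1.1,"z": -1.1,"ax": 0.6},{"x": -0.4,"y": -2.2,"z": -2.2,"ax": 1.2},{"x": -0.6,"y": -3.4,"z": -3.3,"ax": 1.9},{"x": -0.7,"y": -4.5,"z": -4.4,"ax": 2.6},{"x": -0.7,"y": -5.6,"z": -5.5,"ax": 2.6}]' --hand 1

```text
schema error: expected keys x, y, z, ax, ay, az
```

```bash
python3 -c "
from h import *
go(.5965,.3205,.25,-80.35)"
```

```text
t 0.35 pos [ 0.2426 -0.5758  0.231 ] jaw -67.2 j1 -1.29 j6 -0.12 F [-0.2 -0.5 -0.1] w 0.999
shift [ -0.74 -27.54 -26.96] turn [ 2.64 -0.    0.01] M [[-0.0, 0.39, -0.92], [0.0, -0.92, -0.39], [-1.0, -0.0, -0.0]]
```

Call:
drive_tool --series '[{"x": -0.2,"y": -1.1,"z": -1.1,"ax": 0.6,"ay": 0,"az": 0},{"x": -0.4,"y": -2.2,"z": -2.2,"ax": 1.2,"ay": 0,"az": 0},{"x": -0.6,"y": -3.4,"z": -3.3,"ax": 1.9,"ay": 0,"az": 0},{"x": -0.7,"y": -4.5,"z": -4.4,"ax": 2.6,"ay": 0,"az": 0},{"x": -0.7,"y": -5.6,"z": -5.5,"ax": 2.6,"ay": 0,"az": 0}]' --hand 1

```text
time: 0.77
tool_pos: [0.3155, -0.3922, 0.2497]
tool_rot: [0.06, 0.705, 0.059, -0.704]
contact_force: [1.4, -0.5, 1.0]
gripper_width: 1.001
```

```bash
python3 -c "
from h import *
go(.5965,.3205,.25,-80.35)"
```

```text
t 0.77 pos [ 0.3155 -0.3922  0.2497] jaw -80.3 j1 -1.04 j6 0.36 F [ 1.4 -0.5  1. ] w 1.001
shift [ -0.04 -26.21 -15.88] turn [ 0.01 -0.01 -0.02] M [[0.0, 0.17, -0.99], [-0.0, -0.99, -0.17], [-1.0, 0.0, -0.0]]
```

Call:
drive_tool --series '[{"x": 0,"y": -6.9,"z": -4.1,"ax": 0,"ay": 0,"az": 0},{"x": 0,"y": -6.9,"z": -4.1,"ax": 0,"ay": 0,"az": 0},{"x": 0,"y": -6.9,"z": -4.1,"ax": 0,"ay": 0,"az": 0},{"x": 0,"y": -6.9,"z": -4.1,"ax": 0,"ay": 0,"az": 0},{"x": 0,"y": -6.9,"z": -4.1,"ax": 0,"ay": 0,"az": 0}]'

```text
time: 1.18
tool_pos: [0.3869, -0.2036, 0.2491]
tool_rot: [0.061, 0.705, 0.061, -0.704]
contact_force: [0.5, -0.3, -0.3]
gripper_width: 1.0
```

Call:
drive_tool --series '[{"x": 0,"y": -6.9,"z": -4.1,"ax": 0,"ay": 0,"az": 0},{"x": 0,"y": -6.9,"z": -4.1,"ax": 0,"ay": 0,"az": 0},{"x": 0,"y": -6.9,"z": -4.1,"ax": 0,"ay": 0,"az": 0},{"x": 0,"y": -6.9,"z": -4.1,"ax": 0,"ay": 0,"az": 0},{"x": 0,"y": -6.9,"z": -4.1,"ax": 0,"ay": 0,"az": 0}]'

```text
time: 1.6
tool_pos: [0.4584, -0.0158, 0.2492]
tool_rot: [0.061, 0.705, 0.061, -0.704]
contact_force: [0.4, -0.4, -0.5]
gripper_width: 0.999
```

Call:
drive_tool --series '[{"x": 0,"y": -6.9,"z": -4.1,"ax": 0,"ay": 0,"az": 0},{"x": 0,"y": -6.9,"z": -4.1,"ax": 0,"ay": 0,"az": 0},{"x": 0,"y": -6.9,"z": -4.1,"ax": 0,"ay": 0,"az": 0},{"x": 0,"y": -6.9,"z": -4.1,"ax": 0,"ay": 0,"az": 0},{"x": 0,"y": -6.9,"z": -4.1,"ax": 0,"ay": 0,"az": 0}]'

```text
time: 2.02
tool_pos: [0.5299, 0.1718, 0.2489]
tool_rot: [0.061, 0.705, 0.061, -0.704]
contact_force: [-0.1, -0.3, 0.9]
gripper_width: 1.002
```

```bash
python3 -c "
from h import *
go(.5965,.3205,.16,-80.35)"
```

```text
t 2.02 pos [0.5299 0.1718 0.2489] jaw -80.1 j1 0.18 j6 1.58 F [-0.1 -0.3  0.9] w 1.002
shift [ 3.56 -5.4  -3.65] turn [ 0.06 -0.01  0.  ] M [[0.0, 0.17, -0.99], [0.0, -0.99, -0.17], [-1.0, -0.0, -0.0]]
```

Call:
drive_tool --series '[{"x": 0,"y": -4.9,"z": -3.3,"ax": 0,"ay": 0,"az": 0},{"x": 0,"y": -4.9,"z": -3.3,"ax": 0,"ay": 0,"az": 0},{"x": 0.5,"y": -4.9,"z": -3.3,"ax": 0,"ay": 0,"az": 0},{"x": 1.5,"y": -4.9,"z": -3.3,"ax": 0,"ay": 0,"az": 0},{"x": 2.5,"y": -4.9,"z": -3.3,"ax": 0,"ay": 0,"az": 0}]'

```text
time: 2.43
tool_pos: [0.5914, 0.3082, 0.1864]
tool_rot: [0.061, 0.706, 0.063, -0.703]
contact_force: [-1.3, -0.6, -1.1]
gripper_width: 1.001
```

Call:
drive_tool --series '[{"x": 0,"y": 0,"z": 0,"ax": 0,"ay": 0,"az": 0},{"x": 0,"y": 0,"z": 0,"ax": 0,"ay": 0,"az": 0},{"x": 0,"y": 0,"z": 0,"ax": 0,"ay": 0,"az": 0}]'

```text
time: 2.68
tool_pos: [0.5903, 0.3034, 0.1878]
tool_rot: [0.06, 0.705, 0.061, -0.704]
contact_force: [0.4, 0.2, 0.5]
gripper_width: 0.999
```

```bash
python3 -c "
from h import *
go(.5965,.3205,.046,-80.35)
f=cams.grab_frame('top');crop(f,90,180,290,330,4,'pics/d.png')"
```

```text
t 2.68 pos [0.5903 0.3034 0.1878] jaw -80.2 j1 0.36 j6 1.76 F [0.4 0.2 0.5] w 0.999
shift [ 5.67 -0.63 -0.35] turn [ 0.03 -0.02  0.  ] M [[0.0, 0.17, -0.99], [0.0, -0.99, -0.17], [-1.0, -0.0, -0.0]]
```

View pics/d.png

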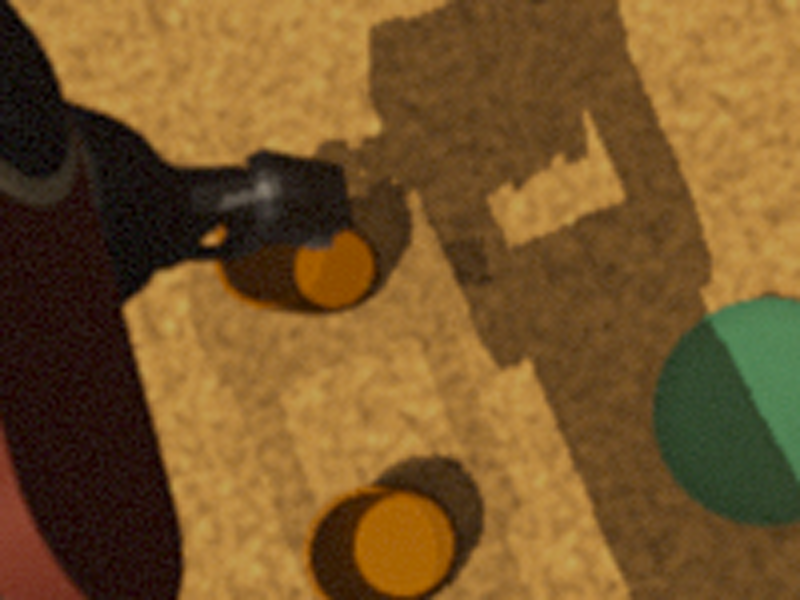

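Call:
drive_tool --series '[{"x": 0,"y": -0.6,"z": -0.35,"ax": 0,"ay": 0,"az": 0},{"x": 1.4,"y": -0.6,"z": -0.35,"ax": 0,"ay": 0,"az": 0},{"x": 2.8,"y": -0.6,"z": -0.35,"ax": 0,"ay": 0,"az": 0},{"x": 4.0,"y": -0.6,"z": -0.35,"ax": 0,"ay": 0,"az": 0},{"x": 5.0,"y": -0.6,"z": -0.35,"ax": 0,"ay": 0,"az": 0}]'

```text
time: 3.15
tool_pos: [0.5966, 0.3195, 0.0619]
tool_rot: [0.06, 0.705, 0.061, -0.704]
contact_force: [-0.2, -0.4, -1.0]
gripper_width: 0.999
```

Call:
drive_tool --series '[{"x": 0.7,"y": 0,"z": 0,"ax": 0,"ay": 0,"az": 0},{"x": 0.7,"y": 0,"z": 0,"ax": 0,"ay": 0,"az": 0},{"x": 0.7,"y": 0,"z": 0,"ax": 0,"ay": 0,"az": 0}]'

```text
time: 3.4
tool_pos: [0.5965, 0.3196, 0.0451]
tool_rot: [0.06, 0.705, 0.06, -0.704]
contact_force: [0.3, -0.1, 0.2]
gripper_width: 1.0
```

Call:
drive_tool --series '[{"x": 0,"y": 0,"z": 0,"ax": 0,"ay": 0,"az": 0},{"x": 0,"y": 0,"z": 0,"ax": 0,"ay": 0,"az": 0},{"x": 0,"y": 0,"z": 0,"ax": 0,"ay": 0,"az": 0},{"x": 0,"y": 0,"z": 0,"ax": 0,"ay": 0,"az": 0},{"x": 0,"y": 0,"z": 0,"ax": 0,"ay": 0,"az": 0}]' --hand 0

```text
time: 3.82
tool_pos: [0.5977, 0.3209, 0.047]
tool_rot: [0.06, 0.706, 0.061, -0.703]
contact_force: [-0.9, 0.4, 5.8]
gripper_width: 0.588
```

Call:
drive_tool --series '[{"x": 0,"y": 0,"z": 0,"ax": 0,"ay": 0,"az": 0},{"x": 0,"y": 0,"z": 0,"ax": 0,"ay": 0,"az": 0},{"x": 0,"y": 0,"z": 0,"ax": 0,"ay": 0,"az": 0}]'

```text
time: 4.07
tool_pos: [0.5976, 0.3209, 0.047]
tool_rot: [0.06, 0.706, 0.061, -0.703]
contact_force: [-0.8, 0.4, 5.9]
gripper_width: 0.593
```

```bash
python3 -c "
from h import *
go(.5965,.3205,.12,-80.35)"
```

```text
t 4.07 pos [0.5976 0.3209 0.047 ] jaw -80.1 j1 0.38 j6 1.78 F [-0.8  0.4  5.9] w 0.593
shift [-2.92  0.01  0.03] turn [ 0.04 -0.05  0.01] M [[0.0, 0.17, -0.99], [0.0, -0.99, -0.17], [-1.0, -0.0, -0.0]]
```

Call:
drive_tool --series '[{"x": -0.7,"y": 0,"z": 0,"ax": 0,"ay": 0,"az": 0},{"x": -1.8,"y": 0,"z": 0,"ax": 0,"ay": 0,"az": 0},{"x": -2.9,"y": 0,"z": 0,"ax": 0,"ay": 0,"az": 0},{"x": -2.9,"y": 0,"z": 0,"ax": 0,"ay": 0,"az": 0},{"x": -2.9,"y": 0,"z": 0,"ax": 0,"ay": 0,"az": 0}]'

```text
time: 4.48
tool_pos: [0.5974, 0.3206, 0.1192]
tool_rot: [0.06, 0.706, 0.061, -0.703]
contact_force: [-0.8, 0.6, -2.3]
gripper_width: 0.59
```

```bash
python3 -c "
from h import *
go(.5193,.1001,.12,-80.35)"
```

```text
t 4.48 pos [0.5974 0.3206 0.1192] jaw -80.1 j1 0.38 j6 1.78 F [-0.8  0.6 -2.3] w 0.590
shift [-0.06  8.16  4.59] turn [ 0.04 -0.06  0.01] M [[0.0, 0.17, -0.99], [0.0, -0.99, -0.17], [-1.0, -0.0, -0.01]]
```

Call:
drive_tool --series '[{"x": 0,"y": 0.8,"z": 0.4,"ax": 0,"ay": 0,"az": 0},{"x": 0,"y": 2.0,"z": 1.1,"ax": 0,"ay": 0,"az": 0},{"x": 0,"y": 3.4,"z": 1.9,"ax": 0,"ay": 0,"az": 0},{"x": 0,"y": 4.8,"z": 2.7,"ax": 0,"ay": 0,"az": 0},{"x": 0,"y": 6.0,"z": 3.4,"ax": 0,"ay": 0,"az": 0}]'

```text
time: 4.9
tool_pos: [0.5351, 0.1557, 0.1136]
tool_rot: [-0.061, -0.703, -0.061, 0.706]
contact_force: [0.5, -0.9, -1.2]
gripper_width: 0.593
```

Call:
drive_tool --series '[{"x": 0,"y": 1.2,"z": 0.7,"ax": 0,"ay": 0,"az": 0},{"x": 0,"y": 2.1,"z": 1.2,"ax": 0,"ay": 0,"az": 0},{"x": 0,"y": 2.1,"z": 1.2,"ax": 0,"ay": 0,"az": 0},{"x": 0,"y": 2.1,"z": 1.2,"ax": 0,"ay": 0,"az": 0},{"x": 0,"y": 2.1,"z": 1.2,"ax": 0,"ay": 0,"az": 0}]'

```text
time: 5.32
tool_pos: [0.5165, 0.101, 0.1151]
tool_rot: [-0.06, -0.704, -0.061, 0.705]
contact_force: [0.6, -0.5, -1.9]
gripper_width: 0.59
```

```bash
python3 -c "
from h import *
go(.5193,.1001,.054,-80.35)
f=cams.grab_frame('scene');crop(f,230,110,430,260,4,'pics/e.png')"
```

```text
t 5.32 pos [0.5165 0.101  0.1151] jaw -80.2 j1 0.05 j6 1.45 F [ 0.6 -0.5 -1.9] w 0.590
shift [ 2.44  0.06 -0.11] turn [0.04 0.02 0.01] M [[-0.0, 0.17, -0.99], [0.0, -0.99, -0.17], [-1.0, -0.0, 0.0]]
```

View pics/e.png

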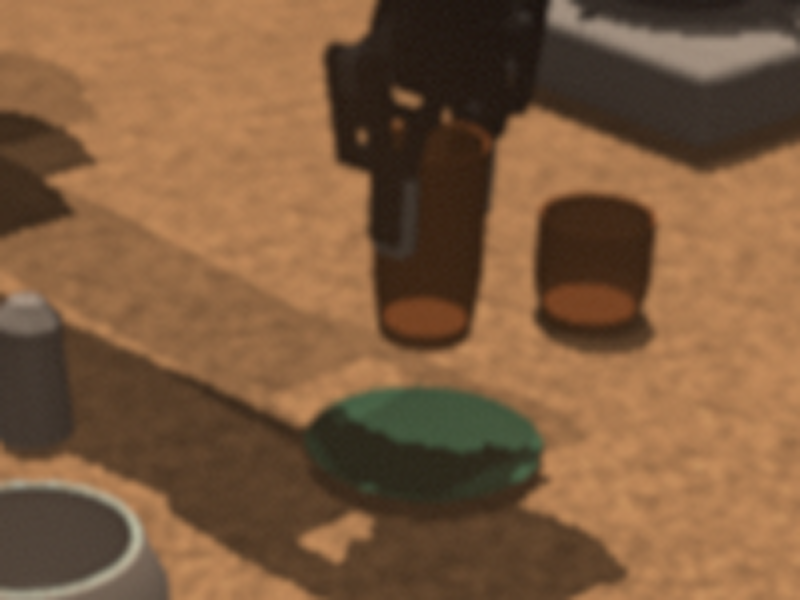

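Call:
drive_tool --series '[{"x": 0.6,"y": 0,"z": -0.1,"ax": 0,"ay": 0,"az": 0},{"x": 1.2,"y": 0,"z": -0.1,"ax": 0,"ay": 0,"az": 0},{"x": 1.7,"y": 0,"z": -0.1,"ax": 0,"ay": 0,"az": 0},{"x": 2.1,"y": 0,"z": -0.1,"ax": 0,"ay": 0,"az": 0},{"x": 2.3,"y": 0,"z": -0.1,"ax": 0,"ay": 0,"az": 0}]'

```text
time: 5.78
tool_pos: [0.5185, 0.1018, 0.0566]
tool_rot: [-0.061, -0.703, -0.061, 0.706]
contact_force: [0.6, -0.7, -2.1]
gripper_width: 0.588
```

Call:
drive_tool --series '[{"x": 0.1,"y": 0,"z": 0,"ax": 0,"ay": 0,"az": 0},{"x": 0.1,"y": 0,"z": 0,"ax": 0,"ay": 0,"az": 0},{"x": 0.1,"y": 0,"z": 0,"ax": 0,"ay": 0,"az": 0}]'

```text
time: 6.03
tool_pos: [0.5201, 0.1014, 0.0568]
tool_rot: [0.061, 0.705, 0.061, -0.704]
contact_force: [1.5, 0.5, -1.6]
gripper_width: 0.588
```

Call:
drive_tool --series '[{"x": 0.05,"y": 0,"z": 0,"ax": 0,"ay": 0,"az": 0},{"x": 0.1,"y": 0,"z": 0,"ax": 0,"ay": 0,"az": 0},{"x": 0.1,"y": 0,"z": 0,"ax": 0,"ay": 0,"az": 0}]'

```text
time: 6.28
tool_pos: [0.5199, 0.1012, 0.0541]
tool_rot: [0.061, 0.705, 0.061, -0.704]
contact_force: [-0.9, 0.2, -2.3]
gripper_width: 0.588
```

Call:
drive_tool --series '[{"x": 0.04,"y": 0,"z": 0,"ax": 0,"ay": 0,"az": 0},{"x": 0.08,"y": 0,"z": 0,"ax": 0,"ay": 0,"az": 0},{"x": 0.08,"y": 0,"z": 0,"ax": 0,"ay": 0,"az": 0}]'

```text
time: 6.53
tool_pos: [0.5202, 0.1013, 0.053]
tool_rot: [0.061, 0.705, 0.061, -0.704]
contact_force: [-1.3, -0.5, 4.2]
gripper_width: 0.595
```

Call:
drive_tool --series '[{"x": 0,"y": 0,"z": 0,"ax": 0,"ay": 0,"az": 0},{"x": 0,"y": 0,"z": 0,"ax": 0,"ay": 0,"az": 0},{"x": 0,"y": 0,"z": 0,"ax": 0,"ay": 0,"az": 0},{"x": 0,"y": 0,"z": 0,"ax": 0,"ay": 0,"az": 0},{"x": 0,"y": 0,"z": 0,"ax": 0,"ay": 0,"az": 0}]' --hand 1

```text
time: 6.95
tool_pos: [0.5196, 0.1012, 0.0517]
tool_rot: [-0.061, -0.704, -0.061, 0.705]
contact_force: [0.4, -0.5, 1.5]
gripper_width: 0.999
```

Call:
drive_tool --series '[{"x": -0.6,"y": 0,"z": 0,"ax": 0,"ay": 0,"az": 0},{"x": -2,"y": 0,"z": 0,"ax": 0,"ay": 0,"az": 0},{"x": -3.5,"y": 0,"z": 0,"ax": 0,"ay": 0,"az": 0},{"x": -5,"y": 0,"z": 0,"ax": 0,"ay": 0,"az": 0},{"x": -5,"y": 0,"z": 0,"ax": 0,"ay": 0,"az": 0}]'

```text
time: 7.37
tool_pos: [0.5245, 0.1016, 0.1863]
tool_rot: [0.061, 0.71, 0.061, -0.699]
contact_force: [1.2, 0.1, 1.5]
gripper_width: 0.999
```

```bash
python3 -c "
from h import *
go(.4486,-.315,.17,-80.35)
f=cams.grab_frame('scene');crop(f,230,110,430,260,4,'pics/e2.png')"
```

```text
t 7.37 pos [0.5245 0.1016 0.1863] jaw -80.1 j1 0.05 j6 1.45 F [1.2 0.1 1.5] w 0.999
shift [ 0.59 15.9   5.85] turn [ 0.04 -0.17 -0.02] M [[0.02, 0.17, -0.99], [0.0, -0.99, -0.17], [-1.0, 0.0, -0.02]]
```

View pics/e2.png

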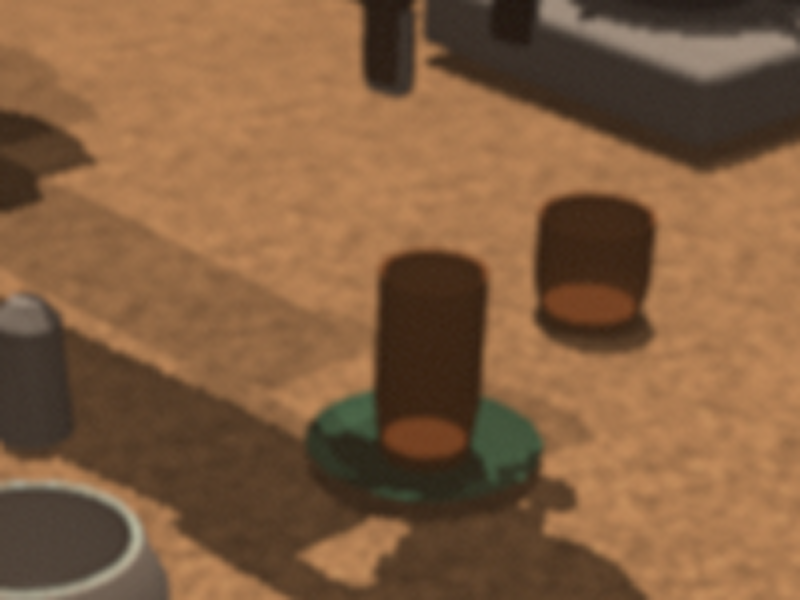

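Call:
drive_tool --series '[{"x": 0,"y": 7.7,"z": 2.9,"ax": 0,"ay": 0,"az": 0},{"x": 0,"y": 7.7,"z": 2.9,"ax": 0,"ay": 0,"az": 0},{"x": 0,"y": 7.7,"z": 2.9,"ax": 0,"ay": 0,"az": 0},{"x": 0,"y": 7.7,"z": 2.9,"ax": 0,"ay": 0,"az": 0},{"x": 0,"y": 7.7,"z": 2.9,"ax": 0,"ay": 0,"az": 0}]'

```text
time: 7.83
tool_pos: [0.4798, -0.1023, 0.1755]
tool_rot: [-0.061, -0.704, -0.061, 0.705]
contact_force: [0.6, -0.7, 0.4]
gripper_width: 1.0
```

Call:
drive_tool --series '[{"x": 0,"y": 7.7,"z": 2.9,"ax": 0,"ay": 0,"az": 0},{"x": 0,"y": 7.7,"z": 2.9,"ax": 0,"ay": 0,"az": 0},{"x": 0,"y": 7.7,"z": 2.9,"ax": 0,"ay": 0,"az": 0},{"x": 0,"y": 7.7,"z": 2.9,"ax": 0,"ay": 0,"az": 0},{"x": 0,"y": 7.7,"z": 2.9,"ax": 0,"ay": 0,"az": 0}]'

```text
time: 8.25
tool_pos: [0.4412, -0.3046, 0.1754]
tool_rot: [-0.06, -0.704, -0.061, 0.705]
contact_force: [0.9, -0.6, 0.0]
gripper_width: 0.997
```

Call:
drive_tool --series '[{"x": 0,"y": 0,"z": 0,"ax": 0,"ay": 0,"az": 0},{"x": 0,"y": 0,"z": 0,"ax": 0,"ay": 0,"az": 0},{"x": 0,"y": 0,"z": 0,"ax": 0,"ay": 0,"az": 0}]'

```text
time: 8.5
tool_pos: [0.4421, -0.3024, 0.1755]
tool_rot: [-0.06, -0.704, -0.061, 0.705]
contact_force: [-0.1, -0.8, 0.0]
gripper_width: 0.998
```

```bash
python3 -c "
from h import *
go(.4486,-.315,.011,-80.35)
f=cams.grab_frame('scene');crop(f,50,150,250,300,4,'pics/e3.png')
f=cams.grab_frame('top');crop(f,200,200,400,350,4,'pics/e4.png')"
```

```text
t 8.50 pos [ 0.4421 -0.3024  0.1755] jaw -80.2 j1 -0.74 j6 0.66 F [-0.1 -0.8  0. ] w 0.998
shift [ 6.58  0.56 -0.18] turn [0.03 0.01 0.02] M [[-0.0, 0.17, -0.99], [0.0, -0.99, -0.17], [-1.0, -0.0, 0.0]]
```

View pics/e3.png

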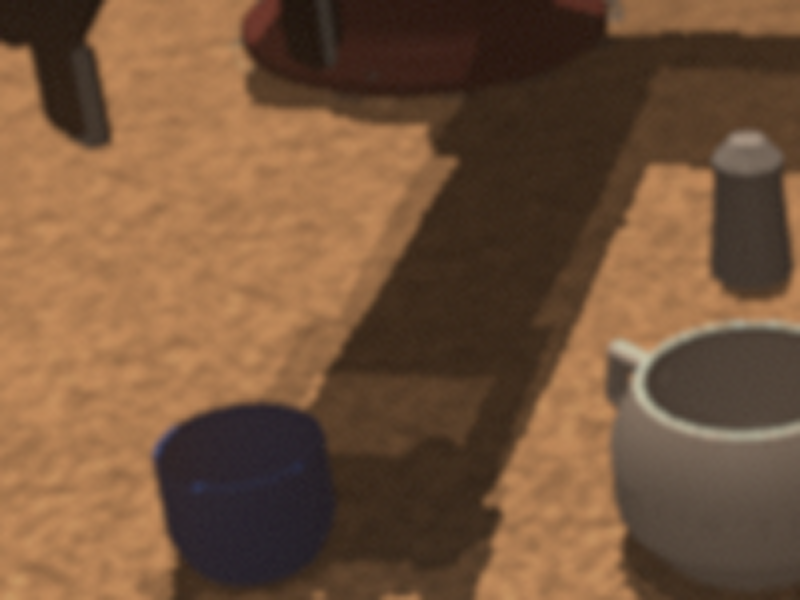

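View pics/e4.png

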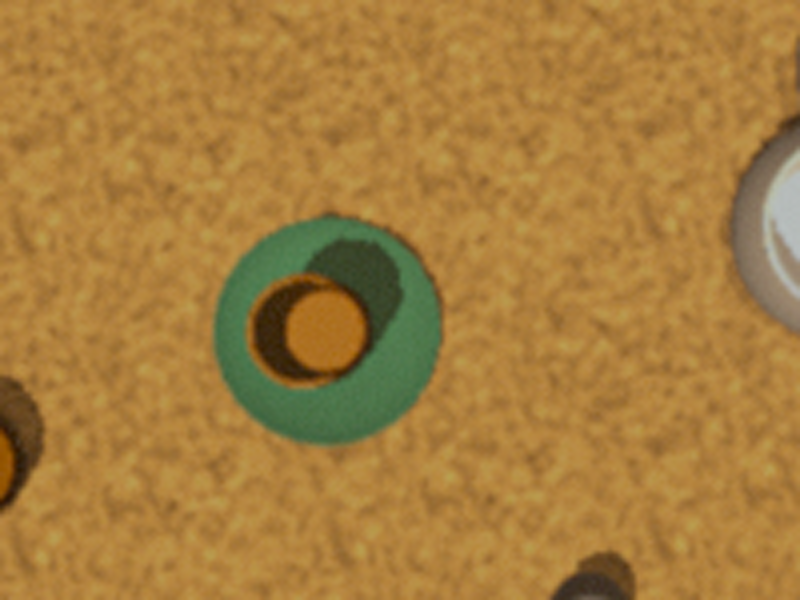

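```bash
python3 -c "
from h import *
g=cams.grab_frame('scene')
P=np.array([proj(g,(.4486+.032*np.cos(a),-.315+.032*np.sin(a),.05)) for a in np.linspace(0,6.28,100)])
print(P.min(0),P.max(0), ((P-[50,150])*4).min(0),((P-[50,150])*4).max(0))"
```

```text
[ 86.6886054  248.66425007] [130.20856113 271.05544215] [146.75442159 394.6570003 ] [320.83424454 484.22176861]
```

Call:
drive_tool --series '[{"x": 0.5,"y": 0.65,"z": -0.25,"ax": 0,"ay": 0,"az": 0},{"x": 2,"y": 0.65,"z": -0.25,"ax": 0,"ay": 0,"az": 0},{"x": 3,"y": 0.65,"z": -0.25,"ax": 0,"ay": 0,"az": 0},{"x": 4,"y": 0.65,"z": -0.25,"ax": 0,"ay": 0,"az": 0},{"x": 4.5,"y": 0.65,"z": -0.25,"ax": 0,"ay": 0,"az": 0}]'

```text
time: 9.07
tool_pos: [0.4503, -0.315, 0.0606]
tool_rot: [-0.06, -0.703, -0.063, 0.706]
contact_force: [-0.4, 0.4, 0.1]
gripper_width: 0.999
```

```bash
python3 -c "
from h import *
go(.45,-.317,.011,-80.35)
f=cams.grab_frame('scene');crop(f,50,150,250,300,4,'pics/e5.png')
f=cams.grab_frame('top');crop(f,400,230,600,380,4,'pics/e6.png')"
```

```text
t 9.07 pos [ 0.4503 -0.315   0.0606] jaw -80.0 j1 -0.75 j6 0.65 F [-0.4  0.4  0.1] w 0.999
shift [1.98 0.08 0.02] turn [0.06 0.04 0.05] M [[-0.0, 0.17, -0.98], [0.0, -0.98, -0.17], [-1.0, -0.0, 0.0]]
```

View pics/e5.png

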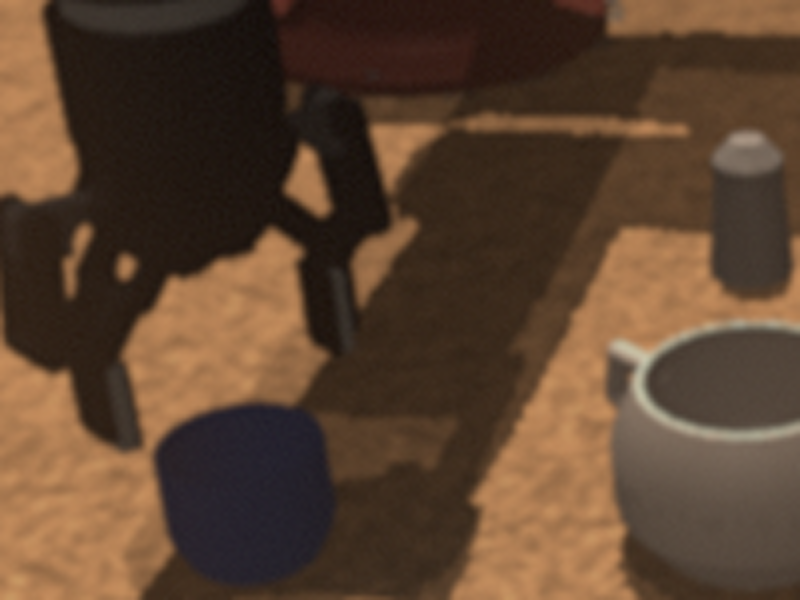

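View pics/e6.png

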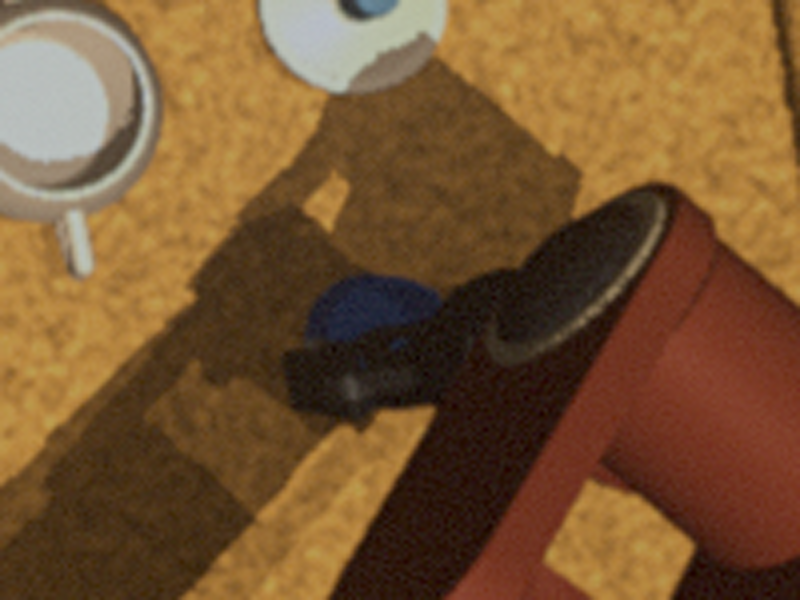

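Call:
drive_tool --series '[{"x": 0.7,"y": 0.05,"z": 0,"ax": 0,"ay": 0,"az": 0},{"x": 1.4,"y": 0.05,"z": 0,"ax": 0,"ay": 0,"az": 0},{"x": 1.8,"y": 0.05,"z": 0,"ax": 0,"ay": 0,"az": 0},{"x": 1.9,"y": 0.05,"z": 0,"ax": 0,"ay": 0,"az": 0},{"x": 1.9,"y": 0.05,"z": 0,"ax": 0,"ay": 0,"az": 0}]'

```text
time: 9.58
tool_pos: [0.452, -0.3189, 0.0172]
tool_rot: [0.061, 0.704, 0.061, -0.704]
contact_force: [0.4, 0.2, 1.1]
gripper_width: 1.003
```

Call:
drive_tool --series '[{"x": 0,"y": 0,"z": 0,"ax": 0,"ay": 0,"az": 0},{"x": 0,"y": 0,"z": 0,"ax": 0,"ay": 0,"az": 0},{"x": 0,"y": 0,"z": 0,"ax": 0,"ay": 0,"az": 0},{"x": 0,"y": 0,"z": 0,"ax": 0,"ay": 0,"az": 0},{"x": 0,"y": 0,"z": 0,"ax": 0,"ay": 0,"az": 0}]' --hand 0

```text
time: 10.0
tool_pos: [0.453, -0.3201, 0.0187]
tool_rot: [0.062, 0.705, 0.06, -0.704]
contact_force: [-0.3, -0.2, 6.8]
gripper_width: 0.718
```

Call:
drive_tool --series '[{"x": 0,"y": 0,"z": 0,"ax": 0,"ay": 0,"az": 0},{"x": 0,"y": 0,"z": 0,"ax": 0,"ay": 0,"az": 0},{"x": 0,"y": 0,"z": 0,"ax": 0,"ay": 0,"az": 0}]'

```text
time: 10.25
tool_pos: [0.453, -0.3201, 0.0187]
tool_rot: [0.062, 0.705, 0.06, -0.704]
contact_force: [1.5, -0.4, 5.7]
gripper_width: 0.719
```

```bash
python3 -c "
from h import *
go(.45,-.317,.15,-80.35)"
```

```text
t 10.25 pos [ 0.453  -0.3201  0.0187] jaw -80.2 j1 -0.75 j6 0.65 F [ 1.5 -0.4  5.7] w 0.719
shift [-5.25 -0.13  0.09] turn [ 0.04 -0.02 -0.03] M [[0.0, 0.17, -0.99], [-0.0, -0.99, -0.17], [-1.0, 0.0, -0.0]]
```

Call:
drive_tool --series '[{"x": -0.7,"y": 0,"z": 0,"ax": 0,"ay": 0,"az": 0},{"x": -2,"y": 0,"z": 0,"ax": 0,"ay": 0,"az": 0},{"x": -3.4,"y": 0,"z": 0,"ax": 0,"ay": 0,"az": 0},{"x": -4.6,"y": 0,"z": 0,"ax": 0,"ay": 0,"az": 0},{"x": -5.2,"y": 0,"z": 0,"ax": 0,"ay": 0,"az": 0}]'

```text
time: 10.67
tool_pos: [0.4532, -0.3204, 0.1515]
tool_rot: [0.062, 0.706, 0.059, -0.703]
contact_force: [0.2, -0.6, 0.1]
gripper_width: 0.717
```

```bash
python3 -c "
from h import *
go(.5411,-.0285,.15,-80.35)
f=cams.grab_frame('top');crop(f,380,200,580,350,4,'pics/f6.png')"
```

```text
t 10.67 pos [ 0.4532 -0.3204  0.1515] jaw -80.2 j1 -0.75 j6 0.65 F [ 0.2 -0.6  0.1] w 0.717
shift [  0.03 -10.9   -5.46] turn [ 0.04 -0.04 -0.06] M [[0.0, 0.17, -0.99], [-0.0, -0.99, -0.17], [-1.0, 0.01, -0.0]]
```

View pics/f6.png

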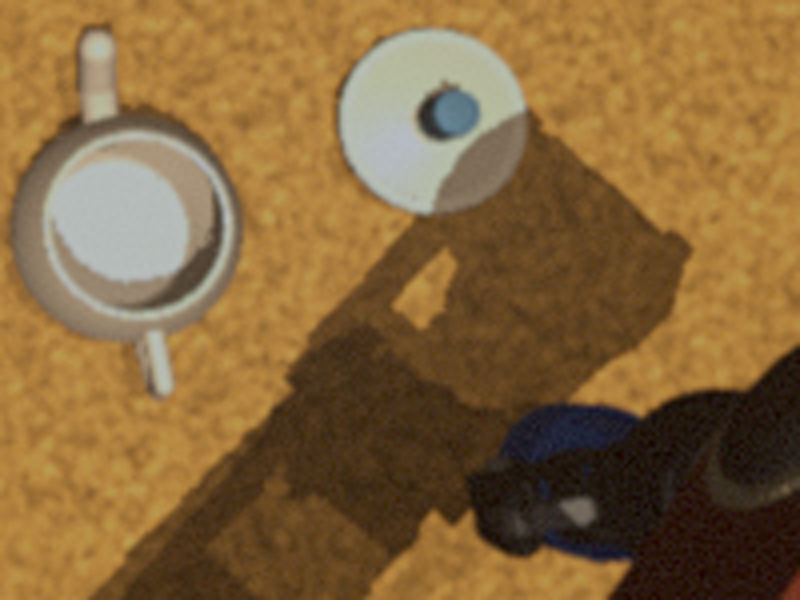

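Call:
drive_tool --series '[{"x": 0,"y": -0.8,"z": -0.4,"ax": 0,"ay": 0,"az": 0},{"x": 0,"y": -2.2,"z": -1.1,"ax": 0,"ay": 0,"az": 0},{"x": 0,"y": -3.6,"z": -1.8,"ax": 0,"ay": 0,"az": 0},{"x": 0,"y": -5.0,"z": -2.5,"ax": 0,"ay": 0,"az": 0},{"x": 0,"y": -6.4,"z": -3.2,"ax": 0,"ay": 0,"az": 0}]'

```text
time: 11.13
tool_pos: [0.5026, -0.1459, 0.1454]
tool_rot: [-0.06, -0.704, -0.061, 0.705]
contact_force: [1.0, -1.0, -0.5]
gripper_width: 0.718
```

Call:
drive_tool --series '[{"x": 0,"y": -1.4,"z": -0.7,"ax": 0,"ay": 0,"az": 0},{"x": 0,"y": -2.7,"z": -1.35,"ax": 0,"ay": 0,"az": 0},{"x": 0,"y": -3.8,"z": -1.9,"ax": 0,"ay": 0,"az": 0},{"x": 0,"y": -4.5,"z": -2.25,"ax": 0,"ay": 0,"az": 0},{"x": 0,"y": -4.5,"z": -2.25,"ax": 0,"ay": 0,"az": 0}]'

```text
time: 11.55
tool_pos: [0.5392, -0.0238, 0.1453]
tool_rot: [-0.062, -0.704, -0.063, 0.705]
contact_force: [-0.7, -0.1, -0.0]
gripper_width: 0.717
```

Call:
drive_tool --series '[{"x": 0,"y": 0,"z": 0,"ax": 0,"ay": 0,"az": 0},{"x": 0,"y": 0,"z": 0,"ax": 0,"ay": 0,"az": 0},{"x": 0,"y": 0,"z": 0,"ax": 0,"ay": 0,"az": 0}]'

```text
time: 11.8
tool_pos: [0.5389, -0.0282, 0.1462]
tool_rot: [-0.06, -0.704, -0.06, 0.705]
contact_force: [0.6, -0.3, -1.0]
gripper_width: 0.72
```

```bash
python3 -c "
from h import *
go(.5411,-.0285,.03,-80.35)
f=cams.grab_frame('scene');crop(f,190,90,390,240,4,'pics/g.png')
P=np.array([proj(f,(.5411+.032*np.cos(a),-.0285+.032*np.sin(a),.05)) for a in np.linspace(0,6.28,100)])
print(P.min(0),P.max(0),sensors.state()['tool_pos'])
"
```

```text
t 11.80 pos [ 0.5389 -0.0282  0.1462] jaw -80.2 j1 -0.19 j6 1.21 F [ 0.6 -0.3 -1. ] w 0.720
shift [ 4.65  0.03 -0.09] turn [0.02 0.01 0.  ] M [[-0.0, 0.17, -0.99], [-0.0, -0.99, -0.17], [-1.0, -0.0, 0.0]]
[271.6750626  217.13609432] [308.72918798 235.25064497] [ 0.53904682 -0.02828464  0.14638917]
```

View pics/g.png

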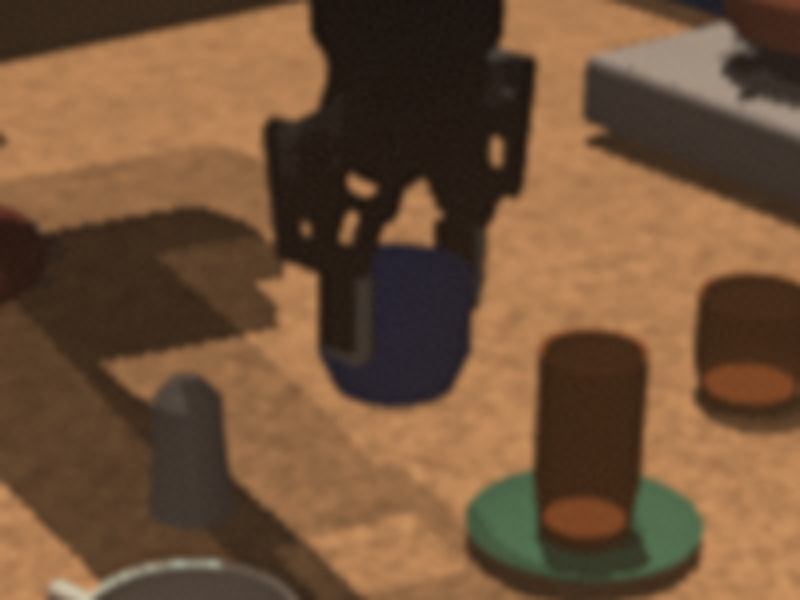

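Call:
drive_tool --series '[{"x": 0.8,"y": 0,"z": -0.15,"ax": 0,"ay": 0,"az": 0},{"x": 1.8,"y": 0,"z": -0.15,"ax": 0,"ay": 0,"az": 0},{"x": 2.8,"y": 0,"z": -0.15,"ax": 0,"ay": 0,"az": 0},{"x": 3.8,"y": 0,"z": -0.15,"ax": 0,"ay": 0,"az": 0},{"x": 4.4,"y": 0,"z": -0.15,"ax": 0,"ay": 0,"az": 0}]'

```text
time: 12.27
tool_pos: [0.5412, -0.0274, 0.0339]
tool_rot: [-0.06, -0.703, -0.06, 0.706]
contact_force: [-0.2, -0.2, -1.6]
gripper_width: 0.717
```

Call:
drive_tool --series '[{"x": 0.3,"y": 0,"z": 0,"ax": 0,"ay": 0,"az": 0},{"x": 0.3,"y": 0,"z": 0,"ax": 0,"ay": 0,"az": 0},{"x": 0.3,"y": 0,"z": 0,"ax": 0,"ay": 0,"az": 0}]'

```text
time: 12.52
tool_pos: [0.5434, -0.0272, 0.0297]
tool_rot: [0.06, 0.705, 0.06, -0.704]
contact_force: [0.0, -0.2, -0.9]
gripper_width: 0.717
```

```bash
python3 -c "
from h import *
go(.5411,-.0285,.0187,-80.35)"
```

```text
t 12.52 pos [ 0.5434 -0.0272  0.0297] jaw -80.2 j1 -0.19 j6 1.21 F [ 0.  -0.2 -0.9] w 0.717
shift [0.44 0.03 0.1 ] turn [ 0.03 -0.   -0.  ] M [[0.0, 0.17, -0.99], [-0.0, -0.99, -0.17], [-1.0, 0.0, -0.0]]
```

Call:
drive_tool --series '[{"x": 0.15,"y": 0,"z": 0,"ax": 0,"ay": 0,"az": 0},{"x": 0.3,"y": 0,"z": 0,"ax": 0,"ay": 0,"az": 0},{"x": 0.36,"y": 0,"z": 0,"ax": 0,"ay": 0,"az": 0},{"x": 0.36,"y": 0,"z": 0,"ax": 0,"ay": 0,"az": 0}]'

```text
time: 12.85
tool_pos: [0.5432, -0.0266, 0.0204]
tool_rot: [0.061, 0.705, 0.061, -0.704]
contact_force: [0.1, -0.8, -0.8]
gripper_width: 0.719
```

Call:
drive_tool --series '[{"x": 0.03,"y": 0,"z": 0,"ax": 0,"ay": 0,"az": 0},{"x": 0.06,"y": 0,"z": 0,"ax": 0,"ay": 0,"az": 0},{"x": 0.06,"y": 0,"z": 0,"ax": 0,"ay": 0,"az": 0}]'

```text
time: 13.1
tool_pos: [0.5432, -0.0265, 0.0188]
tool_rot: [0.061, 0.705, 0.061, -0.704]
contact_force: [-0.5, 0.9, 0.0]
gripper_width: 0.72
```

Call:
drive_tool --series '[{"x": 0.03,"y": 0,"z": 0,"ax": 0,"ay": 0,"az": 0},{"x": 0.06,"y": 0,"z": 0,"ax": 0,"ay": 0,"az": 0},{"x": 0.06,"y": 0,"z": 0,"ax": 0,"ay": 0,"az": 0}]'

```text
time: 13.35
tool_pos: [0.5433, -0.0266, 0.0188]
tool_rot: [-0.061, -0.704, -0.061, 0.705]
contact_force: [-5.6, 1.2, 9.6]
gripper_width: 0.715
```

Call:
drive_tool --series '[{"x": 0,"y": 0,"z": 0,"ax": 0,"ay": 0,"az": 0},{"x": 0,"y": 0,"z": 0,"ax": 0,"ay": 0,"az": 0},{"x": 0,"y": 0,"z": 0,"ax": 0,"ay": 0,"az": 0},{"x": 0,"y": 0,"z": 0,"ax": 0,"ay": 0,"az": 0},{"x": 0,"y": 0,"z": 0,"ax": 0,"ay": 0,"az": 0}]' --hand 0.93

```text
time: 13.77
tool_pos: [0.5431, -0.0266, 0.0171]
tool_rot: [-0.061, -0.704, -0.061, 0.705]
contact_force: [-0.9, -0.6, 0.8]
gripper_width: 0.931
```

Call:
drive_tool --series '[{"x": -0.5,"y": 0,"z": 0,"ax": 0,"ay": 0,"az": 0},{"x": -1.5,"y": 0,"z": 0,"ax": 0,"ay": 0,"az": 0},{"x": -3,"y": 0,"z": 0,"ax": 0,"ay": 0,"az": 0},{"x": -4.5,"y": 0,"z": 0,"ax": 0,"ay": 0,"az": 0},{"x": -6,"y": 0,"z": 0,"ax": 0,"ay": 0,"az": 0}]'

```text
time: 14.18
tool_pos: [0.5427, -0.0265, 0.1696]
tool_rot: [-0.061, -0.704, -0.061, 0.705]
contact_force: [1.9, 0.4, 0.6]
gripper_width: 0.927
```

```bash
python3 -c "
from h import *
go(.456,.284,.17,-80.35)
f=cams.grab_frame('scene');crop(f,190,90,390,240,4,'pics/g2.png')"
```

```text
t 14.18 pos [ 0.5427 -0.0265  0.1696] jaw -80.2 j1 -0.19 j6 1.21 F [1.9 0.4 0.6] w 0.927
shift [ -0.02 -12.83   1.29] turn [0.04 0.   0.  ] M [[-0.0, 0.17, -0.99], [0.0, -0.99, -0.17], [-1.0, -0.0, 0.0]]
```

View pics/g2.png

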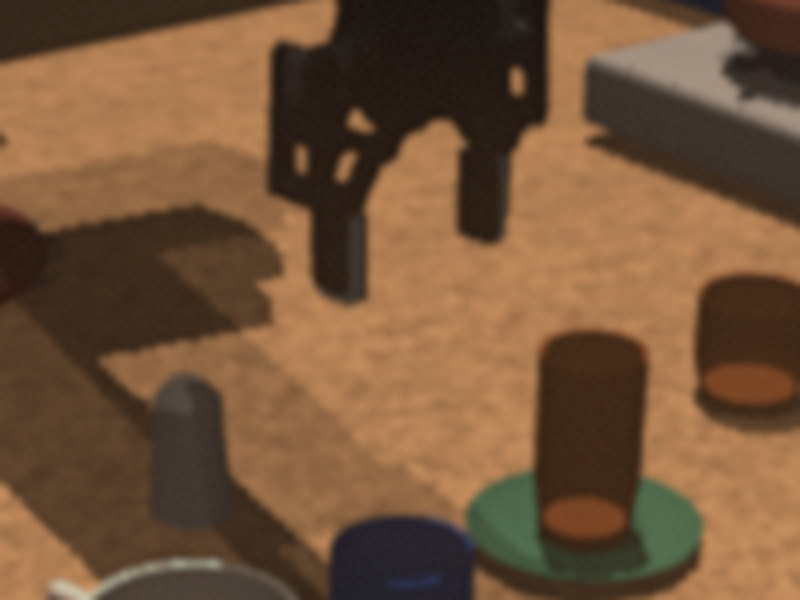

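Call:
drive_tool --series '[{"x": -0.3,"y": -6.6,"z": 0.7,"ax": 0,"ay": 0,"az": 0},{"x": -0.3,"y": -6.6,"z": 0.7,"ax": 0,"ay": 0,"az": 0},{"x": -0.3,"y": -6.6,"z": 0.7,"ax": 0,"ay": 0,"az": 0},{"x": -0.3,"y": -6.6,"z": 0.7,"ax": 0,"ay": 0,"az": 0},{"x": -0.3,"y": -6.6,"z": 0.7,"ax": 0,"ay": 0,"az": 0}]' --hand 1

```text
time: 14.65
tool_pos: [0.4959, 0.1384, 0.1761]
tool_rot: [0.062, 0.705, 0.064, -0.704]
contact_force: [0.0, 0.2, 0.6]
gripper_width: 1.001
```

Call:
drive_tool --series '[{"x": 0,"y": -6,"z": 0.6,"ax": 0,"ay": 0,"az": 0},{"x": 0,"y": -6,"z": 0.6,"ax": 0,"ay": 0,"az": 0},{"x": 0,"y": -6,"z": 0.6,"ax": 0,"ay": 0,"az": 0},{"x": 0,"y": -6,"z": 0.6,"ax": 0,"ay": 0,"az": 0},{"x": 0,"y": -6,"z": 0.6,"ax": 0,"ay": 0,"az": 0}]'

```text
time: 15.07
tool_pos: [0.456, 0.2818, 0.1755]
tool_rot: [0.062, 0.705, 0.063, -0.704]
contact_force: [0.4, -0.3, -0.1]
gripper_width: 1.0
```

Call:
drive_tool --series '[{"x": 0,"y": 0,"z": 0,"ax": 0,"ay": 0,"az": 0},{"x": 0,"y": 0,"z": 0,"ax": 0,"ay": 0,"az": 0},{"x": 0,"y": 0,"z": 0,"ax": 0,"ay": 0,"az": 0}]'

```text
time: 15.32
tool_pos: [0.4577, 0.2772, 0.175]
tool_rot: [0.06, 0.705, 0.06, -0.704]
contact_force: [0.9, -0.8, -1.0]
gripper_width: 1.002
```

```bash
python3 -c "
from meas import *
go(.456,.285,.021,-80.35)
f=cams.grab_frame('top');crop(f,240,190,440,340,4,'pics/g3.png')
hsv=cv2.cvtColor(f['img'],cv2.COLOR_BGR2HSV).astype(int);H,S,V=hsv[...,0],hsv[...,1],hsv[...,2]
c,s,l=comp((H>100)&(H<115)&(S>100)&(V>120),345,270)
print(c,s,ray(f,*c,.003))
g=cams.grab_frame('scene');crop(g,280,90,480,240,4,'pics/g4.png')"
```

```text
t 15.32 pos [0.4577 0.2772 0.175 ] jaw -80.2 j1 0.41 j6 1.81 F [ 0.9 -0.8 -1. ] w 1.002
shift [ 6.16 -0.32  0.01] turn [ 0.02 -0.   -0.  ] M [[0.0, 0.17, -0.99], [-0.0, -0.99, -0.17], [-1.0, 0.0, -0.0]]
[346.19796954 269.90609137] [335 260  23  21 394] [ 0.54146089 -0.03054832  0.003     ]
```

View pics/g3.png

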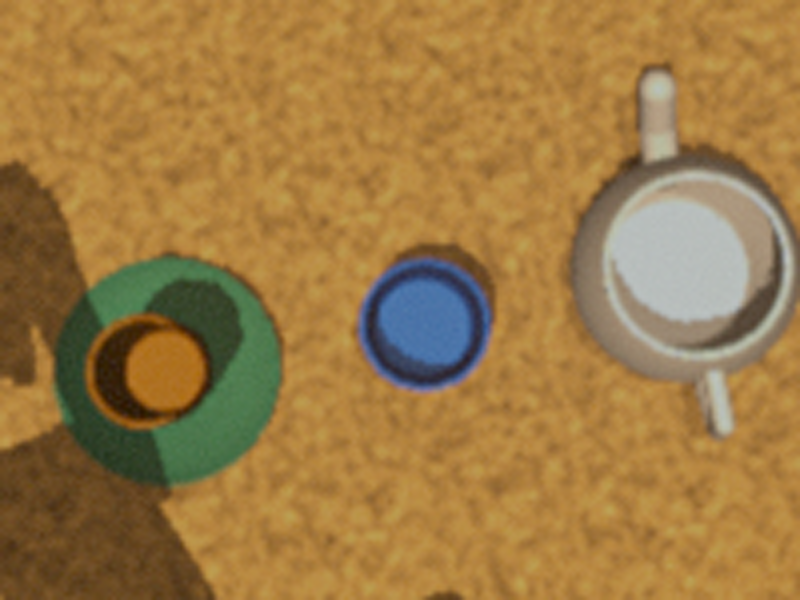

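View pics/g4.png

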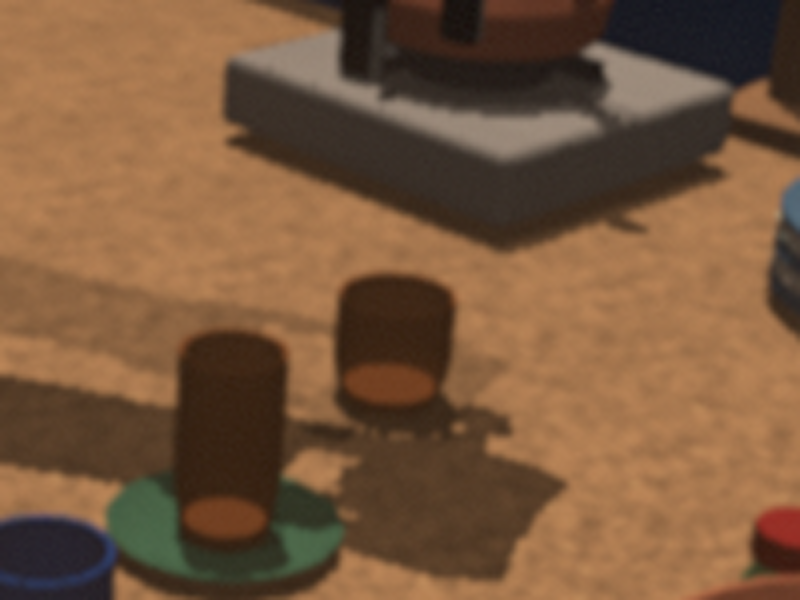

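Call:
drive_tool --series '[{"x": 0.5,"y": -0.3,"z": 0,"ax": 0,"ay": 0,"az": 0},{"x": 1.5,"y": -0.3,"z": 0,"ax": 0,"ay": 0,"az": 0},{"x": 2.5,"y": -0.3,"z": 0,"ax": 0,"ay": 0,"az": 0},{"x": 3.5,"y": -0.3,"z": 0,"ax": 0,"ay": 0,"az": 0},{"x": 4.0,"y": -0.3,"z": 0,"ax": 0,"ay": 0,"az": 0}]'

```text
time: 15.83
tool_pos: [0.4537, 0.2844, 0.0704]
tool_rot: [-0.061, -0.703, -0.06, 0.706]
contact_force: [-0.8, -0.0, -0.8]
gripper_width: 0.995
```

```bash
python3 -c "
from meas import *
go(.456,.2845,.021,-80.35)
g=cams.grab_frame('scene');crop(g,280,90,480,240,4,'pics/g5.png')"
```

```text
t 15.83 pos [0.4537 0.2844 0.0704] jaw -80.2 j1 0.42 j6 1.82 F [-0.8 -0.  -0.8] w 0.995
shift [ 1.98  0.01 -0.1 ] turn [ 0.03  0.06 -0.01] M [[-0.01, 0.17, -0.99], [-0.0, -0.99, -0.17], [-1.0, 0.0, 0.01]]
```

View pics/g5.png

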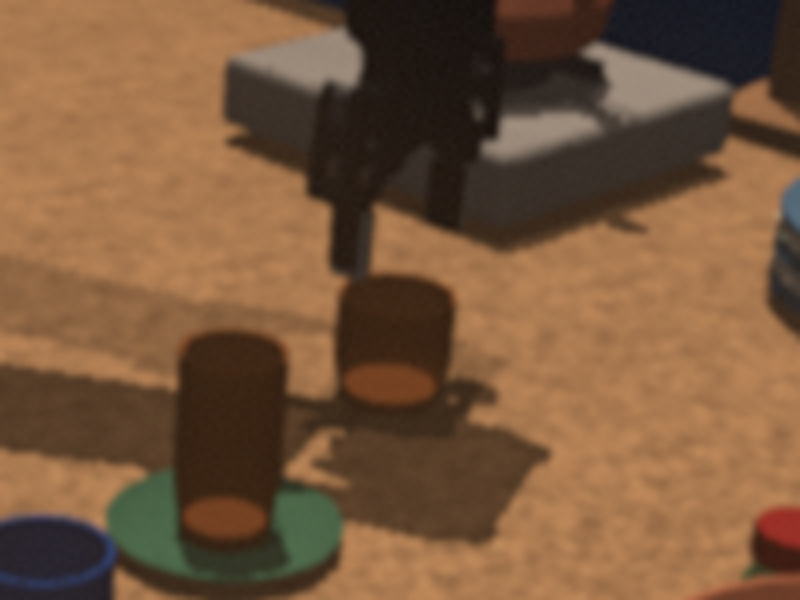

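Fingers straddle the short cup; the last measured z is mid‑settling. Descend and close.

Call:
drive_tool --series '[{"x": 0.7,"y": 0,"z": 0,"ax": 0,"ay": 0,"az": 0},{"x": 1.4,"y": 0,"z": 0,"ax": 0,"ay": 0,"az": 0},{"x": 1.9,"y": 0,"z": 0,"ax": 0,"ay": 0,"az": 0},{"x": 2.0,"y": 0,"z": 0,"ax": 0,"ay": 0,"az": 0},{"x": 2.0,"y": 0,"z": 0,"ax": 0,"ay": 0,"az": 0}]'

```text
time: 16.3
tool_pos: [0.4555, 0.2853, 0.0241]
tool_rot: [-0.061, -0.704, -0.06, 0.705]
contact_force: [0.0, -0.5, -0.4]
gripper_width: 1.001
```

Call:
drive_tool --series '[{"x": 0,"y": 0,"z": 0,"ax": 0,"ay": 0,"az": 0},{"x": 0,"y": 0,"z": 0,"ax": 0,"ay": 0,"az": 0},{"x": 0,"y": 0,"z": 0,"ax": 0,"ay": 0,"az": 0},{"x": 0,"y": 0,"z": 0,"ax": 0,"ay": 0,"az": 0},{"x": 0,"y": 0,"z": 0,"ax": 0,"ay": 0,"az": 0}]' --hand 0

```text
time: 16.72
tool_pos: [0.4575, 0.2863, 0.0268]
tool_rot: [0.06, 0.706, 0.061, -0.703]
contact_force: [0.3, 0.2, 6.1]
gripper_width: 0.741
```

Call:
drive_tool --series '[{"x": 0,"y": 0,"z": 0,"ax": 0,"ay": 0,"az": 0},{"x": 0,"y": 0,"z": 0,"ax": 0,"ay": 0,"az": 0},{"x": 0,"y": 0,"z": 0,"ax": 0,"ay": 0,"az": 0}]'

```text
time: 16.97
tool_pos: [0.4576, 0.2863, 0.0268]
tool_rot: [0.06, 0.706, 0.061, -0.703]
contact_force: [0.1, 1.2, 5.9]
gripper_width: 0.74
```

Call:
drive_tool --series '[{"x": -0.7,"y": 0,"z": 0,"ax": 0,"ay": 0,"az": 0},{"x": -2,"y": 0,"z": 0,"ax": 0,"ay": 0,"az": 0},{"x": -3.4,"y": 0,"z": 0,"ax": 0,"ay": 0,"az": 0},{"x": -4.8,"y": 0,"z": 0,"ax": 0,"ay": 0,"az": 0},{"x": -6,"y": 0,"z": 0,"ax": 0,"ay": 0,"az": 0}]'

```text
time: 17.38
tool_pos: [0.4558, 0.2856, 0.1768]
tool_rot: [0.061, 0.705, 0.061, -0.704]
contact_force: [0.5, -0.4, -1.2]
gripper_width: 0.742
```

```bash
python3 -c "
from h import *
go(.6450,-.0120,.18,-80.35)"
```

```text
t 17.38 pos [0.4558 0.2856 0.1768] jaw -80.1 j1 0.42 j6 1.82 F [ 0.5 -0.4 -1.2] w 0.742
shift [-0.13 13.02 -5.42] turn [ 0.04 -0.01  0.  ] M [[0.0, 0.17, -0.99], [0.0, -0.99, -0.17], [-1.0, -0.0, -0.0]]
```

Call:
drive_tool --series '[{"x": 0,"y": 0.9,"z": -0.4,"ax": 0,"ay": 0,"az": 0},{"x": 0,"y": 2.3,"z": -1,"ax": 0,"ay": 0,"az": 0},{"x": 0,"y": 3.8,"z": -1.6,"ax": 0,"ay": 0,"az": 0},{"x": 0,"y": 5.2,"z": -2.2,"ax": 0,"ay": 0,"az": 0},{"x": 0,"y": 6.6,"z": -2.8,"ax": 0,"ay": 0,"az": 0}]'

```text
time: 17.8
tool_pos: [0.5533, 0.1335, 0.1745]
tool_rot: [-0.061, -0.704, -0.061, 0.705]
contact_force: [1.0, 0.8, -1.3]
gripper_width: 0.738
```

Call:
drive_tool --series '[{"x": 0,"y": 1.4,"z": -0.6,"ax": 0,"ay": 0,"az": 0},{"x": 0,"y": 2.8,"z": -1.2,"ax": 0,"ay": 0,"az": 0},{"x": 0,"y": 4.2,"z": -1.8,"ax": 0,"ay": 0,"az": 0},{"x": 0,"y": 5.4,"z": -2.3,"ax": 0,"ay": 0,"az": 0},{"x": 0,"y": 6.3,"z": -2.6,"ax": 0,"ay": 0,"az": 0}]'

```text
time: 18.22
tool_pos: [0.6449, -0.0117, 0.1742]
tool_rot: [-0.06, -0.704, -0.06, 0.705]
contact_force: [-0.0, -0.3, -0.8]
gripper_width: 0.74
```

Call:
drive_tool --series '[{"x": 0,"y": 0,"z": 0,"ax": 0,"ay": 0,"az": 0},{"x": 0,"y": 0,"z": 0,"ax": 0,"ay": 0,"az": 0},{"x": 0,"y": 0,"z": 0,"ax": 0,"ay": 0,"az": 0}]'

```text
time: 18.47
tool_pos: [0.6434, -0.0085, 0.1741]
tool_rot: [-0.06, -0.704, -0.061, 0.705]
contact_force: [-0.7, 0.4, -1.9]
gripper_width: 0.74
```

```bash
python3 -c "
from h import *
go(.6450,-.0120,.04,-80.35)
g=cams.grab_frame('scene');crop(g,230,110,430,260,4,'pics/i.png')"
```

```text
t 18.47 pos [ 0.6434 -0.0085  0.1741] jaw -80.2 j1 -0.13 j6 1.27 F [-0.7  0.4 -1.9] w 0.740
shift [ 5.36  0.15 -0.05] turn [0.04 0.02 0.01] M [[-0.0, 0.17, -0.99], [0.0, -0.99, -0.17], [-1.0, -0.0, 0.0]]
```

View pics/i.png

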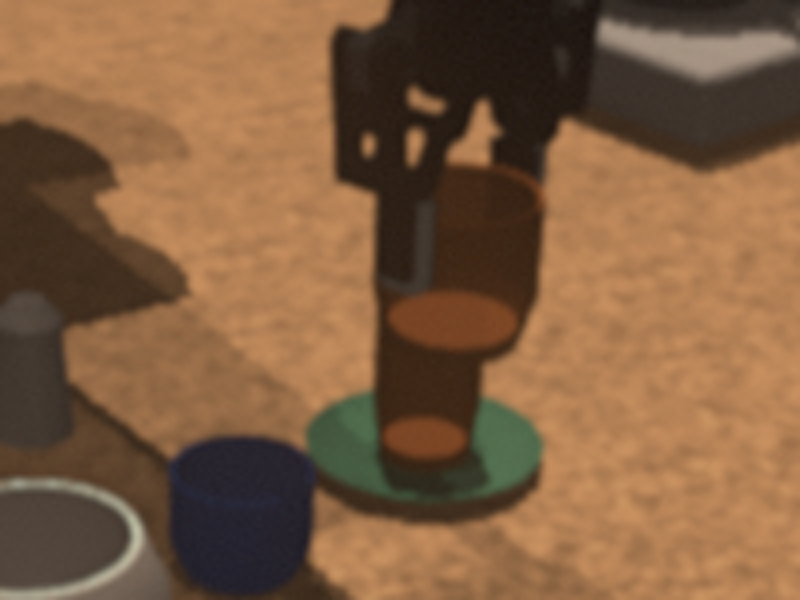

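Call:
drive_tool --series '[{"x": 0.8,"y": 0.15,"z": -0.05,"ax": 0,"ay": 0,"az": 0},{"x": 2.0,"y": 0.15,"z": -0.05,"ax": 0,"ay": 0,"az": 0},{"x": 3.2,"y": 0.15,"z": -0.05,"ax": 0,"ay": 0,"az": 0},{"x": 4.4,"y": 0.15,"z": -0.05,"ax": 0,"ay": 0,"az": 0},{"x": 5.2,"y": 0.15,"z": -0.05,"ax": 0,"ay": 0,"az": 0}]'

```text
time: 18.93
tool_pos: [0.6435, -0.0107, 0.0415]
tool_rot: [-0.061, -0.703, -0.062, 0.706]
contact_force: [-1.0, -0.1, -1.5]
gripper_width: 0.743
```

Call:
drive_tool --series '[{"x": 0.2,"y": 0,"z": 0,"ax": 0,"ay": 0,"az": 0},{"x": 0.3,"y": 0,"z": 0,"ax": 0,"ay": 0,"az": 0},{"x": 0.3,"y": 0,"z": 0,"ax": 0,"ay": 0,"az": 0}]'

```text
time: 19.18
tool_pos: [0.6462, -0.0118, 0.038]
tool_rot: [0.061, 0.705, 0.061, -0.704]
contact_force: [-0.6, -0.3, -0.8]
gripper_width: 0.74
```

```bash
python3 -c "
from h import *
go(.6450,-.0120,.0268,-80.35)"
```

```text
t 19.18 pos [ 0.6462 -0.0118  0.038 ] jaw -80.1 j1 -0.13 j6 1.26 F [-0.6 -0.3 -0.8] w 0.740
shift [ 0.45 -0.    0.05] turn [ 0.05 -0.01 -0.  ] M [[0.0, 0.17, -0.99], [0.0, -0.99, -0.17], [-1.0, 0.0, -0.0]]
```

Call:
drive_tool --series '[{"x": 0.15,"y": 0,"z": 0,"ax": 0,"ay": 0,"az": 0},{"x": 0.3,"y": 0,"z": 0,"ax": 0,"ay": 0,"az": 0},{"x": 0.41,"y": 0,"z": 0,"ax": 0,"ay": 0,"az": 0},{"x": 0.41,"y": 0,"z": 0,"ax": 0,"ay": 0,"az": 0}]'

```text
time: 19.52
tool_pos: [0.646, -0.0126, 0.0271]
tool_rot: [0.061, 0.705, 0.061, -0.704]
contact_force: [-0.6, -0.3, -1.4]
gripper_width: 0.742
```

Call:
drive_tool --series '[{"x": 0.04,"y": 0,"z": 0,"ax": 0,"ay": 0,"az": 0},{"x": 0.08,"y": 0,"z": 0,"ax": 0,"ay": 0,"az": 0},{"x": 0.08,"y": 0,"z": 0,"ax": 0,"ay": 0,"az": 0}]'

```text
time: 19.77
tool_pos: [0.6463, -0.0126, 0.0269]
tool_rot: [-0.061, -0.704, -0.061, 0.705]
contact_force: [-4.3, 0.5, 6.4]
gripper_width: 0.741
```

Contact; release.

Call:
drive_tool --series '[{"x": 0,"y": 0,"z": 0,"ax": 0,"ay": 0,"az": 0},{"x": 0,"y": 0,"z": 0,"ax": 0,"ay": 0,"az": 0},{"x": 0,"y": 0,"z": 0,"ax": 0,"ay": 0,"az": 0},{"x": 0,"y": 0,"z": 0,"ax": 0,"ay": 0,"az": 0},{"x": 0,"y": 0,"z": 0,"ax": 0,"ay": 0,"az": 0}]' --hand 0.95

```text
time: 20.18
tool_pos: [0.646, -0.0126, 0.0249]
tool_rot: [-0.061, -0.704, -0.061, 0.705]
contact_force: [-0.3, -0.2, 0.5]
gripper_width: 0.944
```

Call:
drive_tool --series '[{"x": -0.5,"y": 0,"z": 0,"ax": 0,"ay": 0,"az": 0},{"x": -1.5,"y": 0,"z": 0,"ax": 0,"ay": 0,"az": 0},{"x": -3,"y": 0,"z": 0,"ax": 0,"ay": 0,"az": 0},{"x": -4.5,"y": 0,"z": 0,"ax": 0,"ay": 0,"az": 0},{"x": -6,"y": 0,"z": 0,"ax": 0,"ay": 0,"az": 0}]'

```text
time: 20.6
tool_pos: [0.6457, -0.0125, 0.1773]
tool_rot: [-0.061, -0.704, -0.061, 0.705]
contact_force: [0.9, -0.1, 0.5]
gripper_width: 0.952
```

```bash
python3 -c "
from h import *
go(.615,-.3155,.15,-80.35)
g=cams.grab_frame('scene');crop(g,230,110,430,260,4,'pics/i2.png')"
```

```text
t 20.60 pos [ 0.6457 -0.0125  0.1773] jaw -80.2 j1 -0.13 j6 1.26 F [ 0.9 -0.1  0.5] w 0.952
shift [ 1.09 11.73  3.28] turn [0.04 0.   0.  ] M [[-0.0, 0.17, -0.99], [0.0, -0.99, -0.17], [-1.0, -0.0, 0.0]]
```

View pics/i2.png

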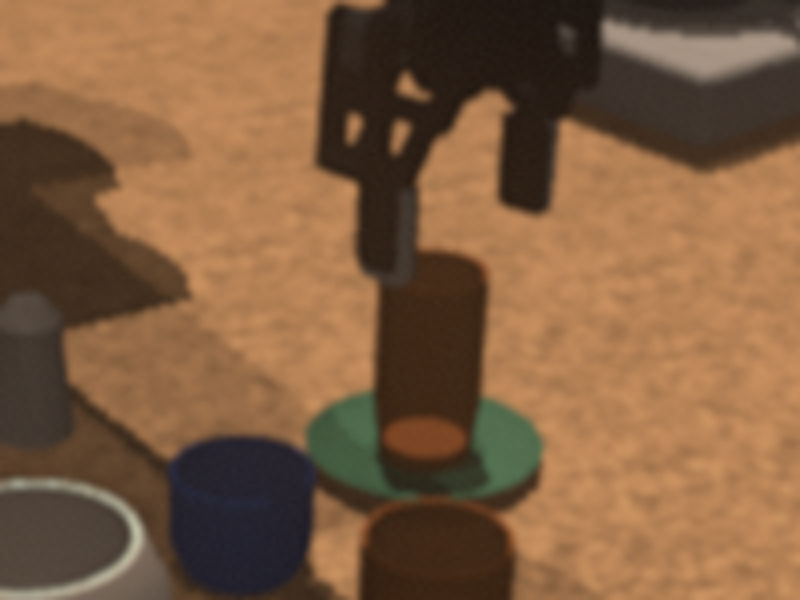

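Call:
drive_tool --series '[{"x": 0,"y": 7.8,"z": 2.2,"ax": 0,"ay": 0,"az": 0},{"x": 0,"y": 7.8,"z": 2.2,"ax": 0,"ay": 0,"az": 0},{"x": 0,"y": 7.8,"z": 2.2,"ax": 0,"ay": 0,"az": 0},{"x": 0,"y": 7.8,"z": 2.2,"ax": 0,"ay": 0,"az": 0},{"x": 0,"y": 7.8,"z": 2.2,"ax": 0,"ay": 0,"az": 0}]'

```text
time: 21.07
tool_pos: [0.6248, -0.2165, 0.1761]
tool_rot: [0.061, 0.705, 0.06, -0.704]
contact_force: [0.1, 0.2, 0.4]
gripper_width: 0.951
```

Call:
drive_tool --series '[{"x": 0,"y": 3.9,"z": 1.0,"ax": 0,"ay": 0,"az": 0},{"x": 0,"y": 3.9,"z": 1.0,"ax": 0,"ay": 0,"az": 0},{"x": 0,"y": 3.9,"z": 1.0,"ax": 0,"ay": 0,"az": 0},{"x": 0,"y": 3.9,"z": 1.0,"ax": 0,"ay": 0,"az": 0},{"x": 0,"y": 3.9,"z": 1.0,"ax": 0,"ay": 0,"az": 0}]' --hand 0.6

```text
time: 21.48
tool_pos: [0.6171, -0.315, 0.1754]
tool_rot: [0.06, 0.705, 0.06, -0.704]
contact_force: [0.4, 0.0, -0.7]
gripper_width: 0.598
```

```bash
python3 -c "
from meas import *
go(.615,-.3155,.09,-80.35)
f=cams.grab_frame('top');crop(f,240,190,440,340,4,'pics/j.png')
hsv=cv2.cvtColor(f['img'],cv2.COLOR_BGR2HSV).astype(int);H,S,V=hsv[...,0],hsv[...,1],hsv[...,2]
for n,m,u,v in(('bowl',(H>100)&(H<115)&(S>100)&(V>120),345,270),('short',(S>225)&(V>100)&(H<20),330,220),('tall',(S>225)&(V>100)&(H<20),283,282),('sau',(H>45)&(H<80)&(S>70),282,282)):
  c,s,l=comp(m,u,v);print(n,c,s,ray(f,*c,.003))
"
```

```text
t 21.48 pos [ 0.6171 -0.315   0.1754] jaw -80.2 j1 -0.58 j6 0.82 F [ 0.4  0.  -0.7] w 0.598
shift [3.41 0.01 0.09] turn [ 0.02 -0.01  0.01] M [[0.0, 0.17, -0.99], [0.0, -0.99, -0.17], [-1.0, -0.0, -0.0]]
bowl [346.22029703 269.78960396] [335 259  23  22 404] [ 0.54169533 -0.03059936  0.003     ]
short [278.00858369 117.12875536] [266 105  25  25 466] [0.863049   0.10379229 0.003     ]
tall [216.92086331 161.95323741] [208 153  19  19 278] [0.77098188 0.23188207 0.003     ]
sau [282.55532065 284.56589147] [ 254  255   56   56 1419] [0.5147128  0.09887583 0.003     ]
```

View pics/j.png

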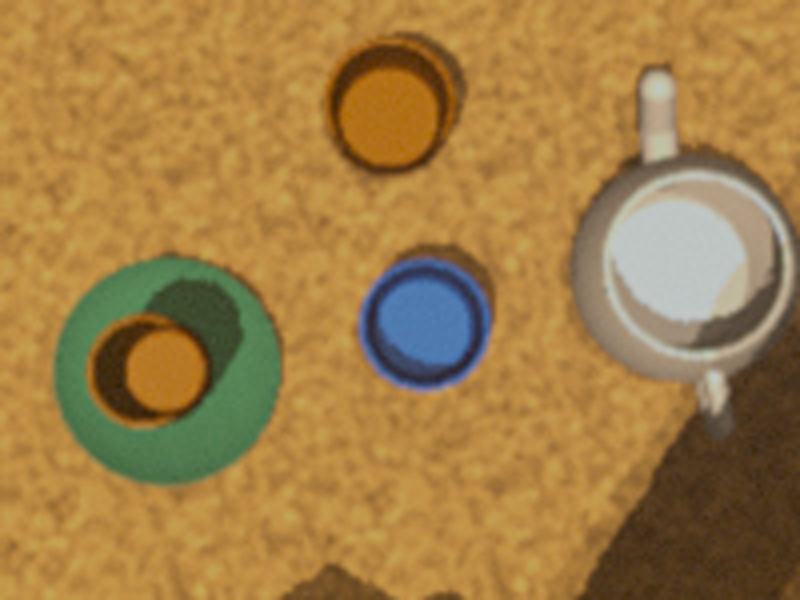

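Call:
drive_tool --series '[{"x": 0.7,"y": 0,"z": 0.05,"ax": 0,"ay": 0,"az": 0},{"x": 1.6,"y": 0,"z": 0.05,"ax": 0,"ay": 0,"az": 0},{"x": 2.6,"y": 0,"z": 0.05,"ax": 0,"ay": 0,"az": 0},{"x": 3.4,"y": 0,"z": 0.05,"ax": 0,"ay": 0,"az": 0},{"x": 3.4,"y": 0,"z": 0.05,"ax": 0,"ay": 0,"az": 0}]'

```text
time: 21.95
tool_pos: [0.6134, -0.3103, 0.0843]
tool_rot: [-0.059, -0.702, -0.064, 0.707]
contact_force: [-0.6, 0.4, -0.2]
gripper_width: 0.599
```

Call:
drive_tool --series '[{"x": 0,"y": 0,"z": 0,"ax": 0,"ay": 0,"az": 0},{"x": 0,"y": 0,"z": 0,"ax": 0,"ay": 0,"az": 0}]'

```text
time: 22.12
tool_pos: [0.6171, -0.3139, 0.0918]
tool_rot: [0.062, 0.705, 0.061, -0.704]
contact_force: [-0.0, 0.2, 0.8]
gripper_width: 0.6
```

```bash
python3 -c "
from meas import *
go(.615,-.3155,.026,-80.35)
f=cams.grab_frame('scene');crop(f,80,200,280,350,4,'pics/k.png')
"
```

```text
t 22.12 pos [ 0.6171 -0.3139  0.0918] jaw -80.1 j1 -0.58 j6 0.82 F [-0.   0.2  0.8] w 0.600
shift [2.63 0.05 0.1 ] turn [ 0.06 -0.02 -0.01] M [[0.0, 0.17, -0.98], [-0.0, -0.98, -0.17], [-1.0, 0.0, -0.0]]
```

View pics/k.png

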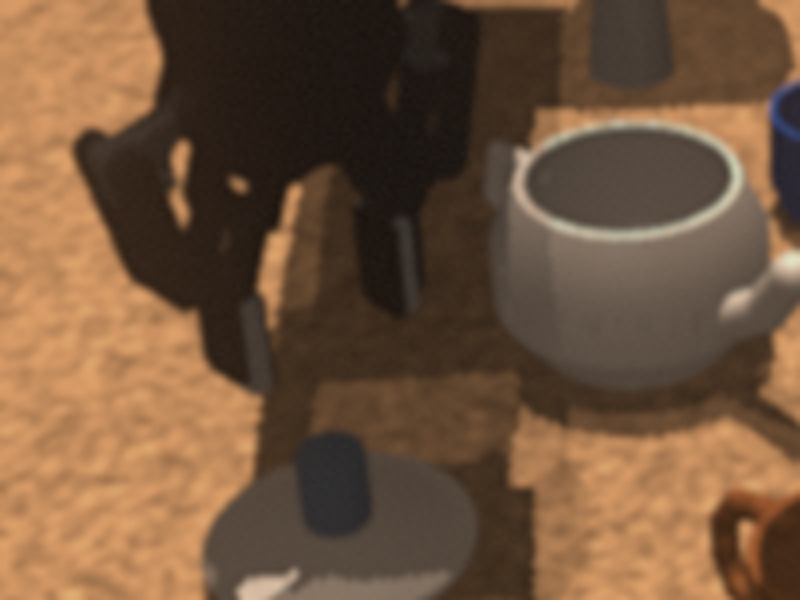

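Call:
drive_tool --series '[{"x": 0.6,"y": 0.05,"z": 0.05,"ax": 0,"ay": 0,"az": 0},{"x": 1.4,"y": 0.05,"z": 0.05,"ax": 0,"ay": 0,"az": 0},{"x": 2.1,"y": 0.05,"z": 0.05,"ax": 0,"ay": 0,"az": 0},{"x": 2.5,"y": 0.05,"z": 0.05,"ax": 0,"ay": 0,"az": 0},{"x": 2.5,"y": 0.05,"z": 0.05,"ax": 0,"ay": 0,"az": 0}]'

```text
time: 22.58
tool_pos: [0.6132, -0.3151, 0.0244]
tool_rot: [-0.06, -0.703, -0.062, 0.706]
contact_force: [-0.2, 0.6, -0.7]
gripper_width: 0.602
```

Call:
drive_tool --series '[{"x": 0,"y": 0,"z": 0,"ax": 0,"ay": 0,"az": 0},{"x": 0,"y": 0,"z": 0,"ax": 0,"ay": 0,"az": 0}]'

```text
time: 22.75
tool_pos: [0.6158, -0.3167, 0.0289]
tool_rot: [0.061, 0.705, 0.06, -0.704]
contact_force: [0.5, 0.5, 0.1]
gripper_width: 0.6
```

```bash
python3 -c "
from meas import *
go(.615,-.3155,.026,-80.35)
f=cams.grab_frame('scene');crop(f,80,200,280,350,4,'pics/k2.png')
"
```

```text
t 22.75 pos [ 0.6158 -0.3167  0.0289] jaw -80.2 j1 -0.58 j6 0.82 F [0.5 0.5 0.1] w 0.600
shift [ 0.12 -0.05  0.02] turn [ 0.04 -0.02 -0.02] M [[0.0, 0.17, -0.99], [-0.0, -0.99, -0.17], [-1.0, 0.0, -0.0]]
```

View pics/k2.png

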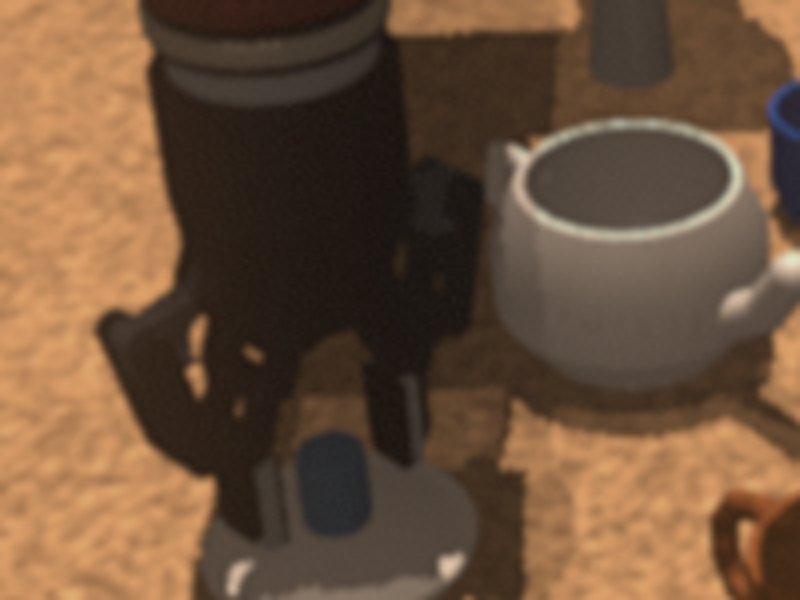

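Call:
drive_tool --series '[{"x": 0.08,"y": 0,"z": 0,"ax": 0,"ay": 0,"az": 0},{"x": 0.08,"y": 0,"z": 0,"ax": 0,"ay": 0,"az": 0},{"x": 0.08,"y": 0,"z": 0,"ax": 0,"ay": 0,"az": 0},{"x": 0.08,"y": 0,"z": 0,"ax": 0,"ay": 0,"az": 0},{"x": 0.08,"y": 0,"z": 0,"ax": 0,"ay": 0,"az": 0}]' --hand 0

```text
time: 23.22
tool_pos: [0.6156, -0.3165, 0.0266]
tool_rot: [0.061, 0.705, 0.06, -0.704]
contact_force: [0.3, 0.7, 4.0]
gripper_width: 0.261
```

Call:
drive_tool --series '[{"x": 0,"y": 0,"z": 0,"ax": 0,"ay": 0,"az": 0},{"x": 0,"y": 0,"z": 0,"ax": 0,"ay": 0,"az": 0},{"x": 0,"y": 0,"z": 0,"ax": 0,"ay": 0,"az": 0}]'

```text
time: 23.47
tool_pos: [0.6156, -0.3165, 0.0266]
tool_rot: [0.061, 0.705, 0.06, -0.704]
contact_force: [0.1, -0.9, 5.2]
gripper_width: 0.263
```

Call:
drive_tool --series '[{"x": -0.5,"y": 0,"z": 0,"ax": 0,"ay": 0,"az": 0},{"x": -1.7,"y": 0,"z": 0,"ax": 0,"ay": 0,"az": 0},{"x": -3,"y": 0,"z": 0,"ax": 0,"ay": 0,"az": 0},{"x": -4.2,"y": 0,"z": 0,"ax": 0,"ay": 0,"az": 0},{"x": -4.8,"y": 0,"z": 0,"ax": 0,"ay": 0,"az": 0}]'

```text
time: 23.88
tool_pos: [0.6162, -0.3168, 0.1501]
tool_rot: [0.062, 0.706, 0.06, -0.703]
contact_force: [0.9, -1.2, -0.4]
gripper_width: 0.263
```

```bash
python3 -c "
from meas import *
go(.5629,-.1566,.145,-80.35)
f=cams.grab_frame('scene');crop(f,80,130,280,280,4,'pics/k3.png')
"
```

```text
t 23.88 pos [ 0.6162 -0.3168  0.1501] jaw -80.1 j1 -0.58 j6 0.82 F [ 0.9 -1.2 -0.4] w 0.263
shift [ 0.18 -6.68  1.  ] turn [ 0.04 -0.04 -0.04] M [[0.0, 0.17, -0.99], [-0.0, -0.99, -0.17], [-1.0, 0.0, -0.0]]
```

View pics/k3.png

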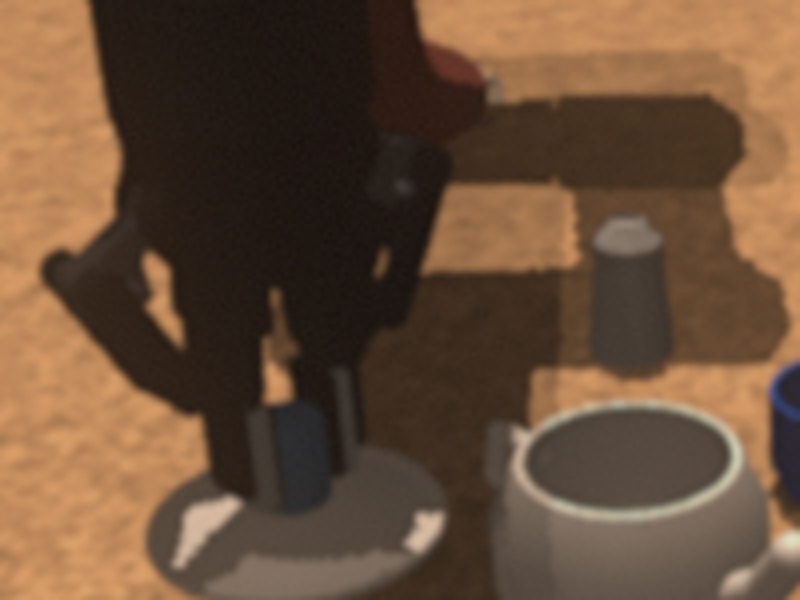

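Call:
drive_tool --series '[{"x": 0,"y": -0.8,"z": 0.1,"ax": 0,"ay": 0,"az": 0},{"x": 0,"y": -2,"z": 0.3,"ax": 0,"ay": 0,"az": 0},{"x": 0,"y": -3.4,"z": 0.5,"ax": 0,"ay": 0,"az": 0},{"x": 0,"y": -4.8,"z": 0.7,"ax": 0,"ay": 0,"az": 0},{"x": 0,"y": -6,"z": 0.9,"ax": 0,"ay": 0,"az": 0}]'

```text
time: 24.35
tool_pos: [0.5649, -0.1698, 0.1428]
tool_rot: [-0.06, -0.703, -0.062, 0.706]
contact_force: [0.1, 0.9, -1.5]
gripper_width: 0.259
```

Call:
drive_tool --series '[{"x": 0,"y": -0.7,"z": 0.1,"ax": 0,"ay": 0,"az": 0},{"x": 0,"y": -0.7,"z": 0.1,"ax": 0,"ay": 0,"az": 0},{"x": 0,"y": -0.7,"z": 0.1,"ax": 0,"ay": 0,"az": 0},{"x": 0,"y": -0.7,"z": 0.1,"ax": 0,"ay": 0,"az": 0}]'

```text
time: 24.68
tool_pos: [0.5617, -0.156, 0.145]
tool_rot: [-0.061, -0.704, -0.06, 0.705]
contact_force: [0.6, -0.1, -1.7]
gripper_width: 0.26
```

```bash
python3 -c "
from meas import *
go(.563,-.1565,.11,-80.35)
f=cams.grab_frame('scene');crop(f,140,150,340,300,4,'pics/l.png')
f=cams.grab_frame('top');crop(f,340,180,540,330,4,'pics/l2.png')
"
```

```text
t 24.68 pos [ 0.5617 -0.156   0.145 ] jaw -80.2 j1 -0.40 j6 1.00 F [ 0.6 -0.1 -1.7] w 0.260
shift [ 1.4   0.03 -0.05] turn [ 0.04  0.01 -0.  ] M [[-0.0, 0.17, -0.99], [-0.0, -0.99, -0.17], [-1.0, 0.0, 0.0]]
```

View pics/l.png

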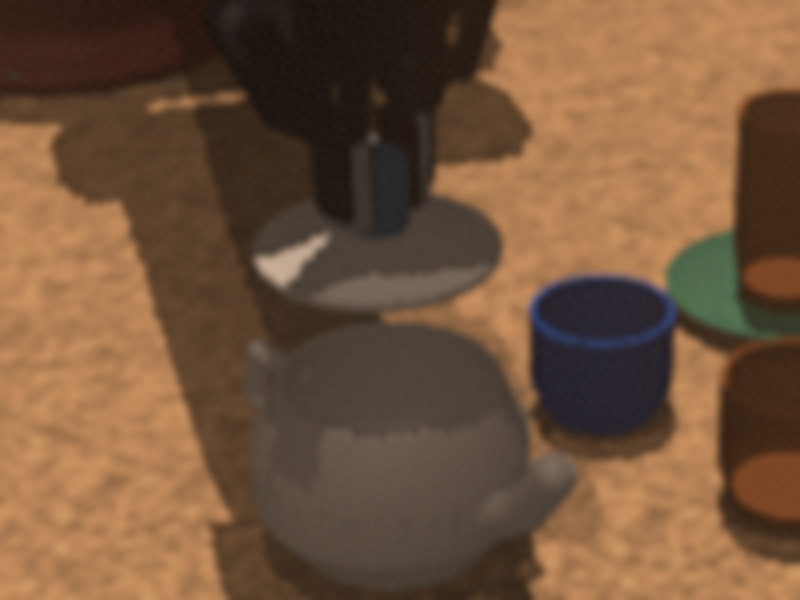

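View pics/l2.png

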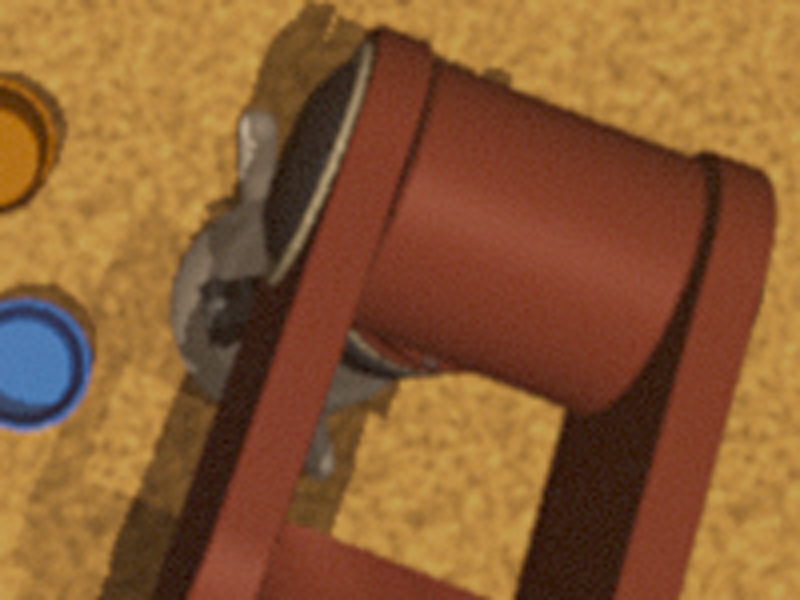

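```bash
python3 -c "
from meas import *
s=sensors.state()['tool_pos'];print(s)
f=cams.grab_frame('scene')
def ext(x,y,z,r):
  P=np.array([proj(f,(x+r*np.cos(a),y+r*np.sin(a),z)) for a in np.linspace(0,6.28,200)]);P=(P-[140,150])*4;print(P.min(0).round(),P.max(0).round())
ext(s[0],s[1],s[2]-.0266+.0125,.047)
ext(.5629,-.1566,.075,.044)
"
```

```text
[ 0.56192675 -0.15644024  0.14531758]
[248. 185.] [500. 301.]
[267. 314.] [496. 430.]
```

Call:
drive_tool --series '[{"x": 0.3,"y": 0,"z": -0.08,"ax": 0,"ay": 0,"az": 0},{"x": 0.7,"y": 0,"z": -0.08,"ax": 0,"ay": 0,"az": 0},{"x": 1.1,"y": 0,"z": -0.08,"ax": 0,"ay": 0,"az": 0},{"x": 1.5,"y": 0,"z": -0.08,"ax": 0,"ay": 0,"az": 0},{"x": 1.7,"y": 0,"z": -0.08,"ax": 0,"ay": 0,"az": 0}]'

```text
time: 25.25
tool_pos: [0.5622, -0.1545, 0.1001]
tool_rot: [-0.06, -0.703, -0.061, 0.706]
contact_force: [-0.6, -0.2, -2.1]
gripper_width: 0.262
```

Call:
drive_tool --series '[{"x": 0.1,"y": 0,"z": 0,"ax": 0,"ay": 0,"az": 0},{"x": 0.2,"y": 0,"z": 0,"ax": 0,"ay": 0,"az": 0},{"x": 0.2,"y": 0,"z": 0,"ax": 0,"ay": 0,"az": 0},{"x": 0.2,"y": 0,"z": 0,"ax": 0,"ay": 0,"az": 0}]'

```text
time: 25.58
tool_pos: [0.5639, -0.1551, 0.0984]
tool_rot: [0.061, 0.705, 0.061, -0.704]
contact_force: [1.1, -1.0, -1.5]
gripper_width: 0.26
```

Call:
drive_tool --series '[{"x": 0.08,"y": 0,"z": 0,"ax": 0,"ay": 0,"az": 0},{"x": 0.16,"y": 0,"z": 0,"ax": 0,"ay": 0,"az": 0},{"x": 0.24,"y": 0,"z": 0,"ax": 0,"ay": 0,"az": 0},{"x": 0.24,"y": 0,"z": 0,"ax": 0,"ay": 0,"az": 0}]'

```text
time: 25.92
tool_pos: [0.5634, -0.1549, 0.0917]
tool_rot: [-0.061, -0.704, -0.061, 0.705]
contact_force: [0.4, -0.7, -1.8]
gripper_width: 0.261
```

Call:
drive_tool --series '[{"x": 0.03,"y": 0,"z": 0,"ax": 0,"ay": 0,"az": 0},{"x": 0.06,"y": 0,"z": 0,"ax": 0,"ay": 0,"az": 0},{"x": 0.06,"y": 0,"z": 0,"ax": 0,"ay": 0,"az": 0}]'

```text
time: 26.17
tool_pos: [0.5638, -0.155, 0.0915]
tool_rot: [0.061, 0.705, 0.061, -0.704]
contact_force: [-2.6, 1.6, 4.5]
gripper_width: 0.262
```

Seated at the expected height (0.0915 m). Release.

Call:
drive_tool --series '[{"x": 0,"y": 0,"z": 0,"ax": 0,"ay": 0,"az": 0},{"x": 0,"y": 0,"z": 0,"ax": 0,"ay": 0,"az": 0},{"x": 0,"y": 0,"z": 0,"ax": 0,"ay": 0,"az": 0},{"x": 0,"y": 0,"z": 0,"ax": 0,"ay": 0,"az": 0},{"x": 0,"y": 0,"z": 0,"ax": 0,"ay": 0,"az": 0}]' --hand 0.6

```text
time: 26.58
tool_pos: [0.5637, -0.155, 0.0905]
tool_rot: [0.061, 0.705, 0.061, -0.704]
contact_force: [-0.3, 0.1, -0.1]
gripper_width: 0.594
```

Call:
drive_tool --series '[{"x": -0.5,"y": 0,"z": 0,"ax": 0,"ay": 0,"az": 0},{"x": -1.5,"y": 0,"z": 0,"ax": 0,"ay": 0,"az": 0},{"x": -3,"y": 0,"z": 0,"ax": 0,"ay": 0,"az": 0},{"x": -4.5,"y": 0,"z": 0,"ax": 0,"ay": 0,"az": 0},{"x": -5,"y": 0,"z": 0,"ax": 0,"ay": 0,"az": 0}]'

```text
time: 27.0
tool_pos: [0.5664, -0.1561, 0.2237]
tool_rot: [0.063, 0.708, 0.059, -0.701]
contact_force: [1.6, -0.9, 1.2]
gripper_width: 0.603
```

Call:
drive_tool --series '[{"x": 0,"y": 7,"z": 3.5,"ax": 0,"ay": 0,"az": 0},{"x": 0,"y": 7,"z": 3.5,"ax": 0,"ay": 0,"az": 0},{"x": 0,"y": 7,"z": 3.5,"ax": 0,"ay": 0,"az": 0},{"x": 0,"y": 7,"z": 3.5,"ax": 0,"ay": 0,"az": 0},{"x": 0,"y": 7,"z": 3.5,"ax": 0,"ay": 0,"az": 0}]'

```text
time: 27.42
tool_pos: [0.5061, -0.3454, 0.2163]
tool_rot: [0.061, 0.705, 0.06, -0.704]
contact_force: [-0.1, -0.6, -0.2]
gripper_width: 0.597
```

Call:
drive_tool --series '[{"x": 0,"y": 4,"z": 2,"ax": 0,"ay": 0,"az": 0},{"x": 0,"y": 4,"z": 2,"ax": 0,"ay": 0,"az": 0},{"x": 0,"y": 4,"z": 2,"ax": 0,"ay": 0,"az": 0},{"x": 0,"y": 4,"z": 2,"ax": 0,"ay": 0,"az": 0},{"x": 0,"y": 4,"z": 2,"ax": 0,"ay": 0,"az": 0}]'

```text
time: 27.83
tool_pos: [0.4745, -0.4508, 0.2156]
tool_rot: [0.06, 0.705, 0.06, -0.705]
contact_force: [0.4, 0.0, 0.1]
gripper_width: 0.599
```

```bash
python3 -c "
from meas import *
f=cams.grab_frame('top');cv2.imwrite('pics/z1.png',f['img'])
g=cams.grab_frame('scene');cv2.imwrite('pics/z2.png',g['img'])
hsv=cv2.cvtColor(f['img'],cv2.COLOR_BGR2HSV).astype(int);H,S,V=hsv[...,0],hsv[...,1],hsv[...,2]
a=(S>225)&(V>100)&(H<20)
for n,m,u,v,z in(('bowl',(H>100)&(H<115)&(S>100)&(V>120),345,270,.003),('short',a,336,219,.003),('tall',a,281,282,.009),('sau',(H>45)&(H<80)&(S>70),282,282,.012),('knob',(H>90)&(H<115)&(S>60),414,256,.117),('mug',a,440,148,.003)):
  c,s,l=comp(m,u,v);print(n,c.round(1),s,ray(f,*c,z).round(4))
print(sensors.state()['contact_force'],sensors.state()['time'])
"
```

```text
bowl [346.2 269.9] [335 260  23  21 390] [ 0.5415 -0.0306  0.003 ]
short [277.7 117.3] [266 105  25  26 474] [0.8628 0.1044 0.003 ]
tall [216.7 162.1] [208 153  19  19 274] [0.7692 0.2307 0.009 ]
sau [282.6 284.6] [ 254  255   56   56 1417] [0.5147 0.0978 0.012 ]
knob [417.  254.2] [412 249  11  11 104] [ 0.5636 -0.1548  0.117 ]
mug [439.5 146.8] [425 132  30  30 701] [ 0.7909 -0.2294  0.003 ]
[ 0.03276736 -0.18460167 -0.4161583 ] 27.9333
```

View pics/z1.png

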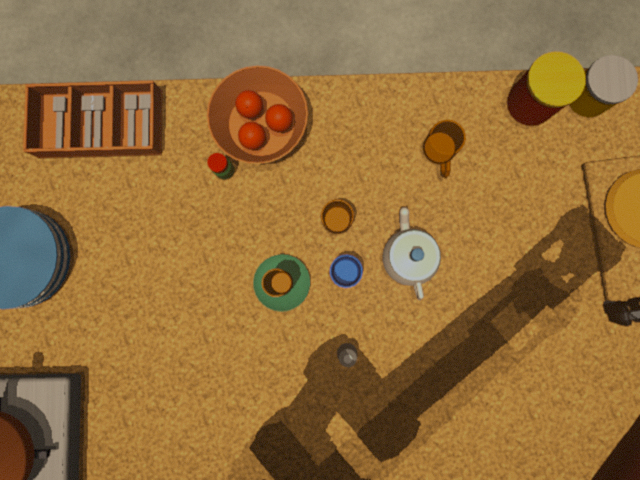

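View pics/z2.png

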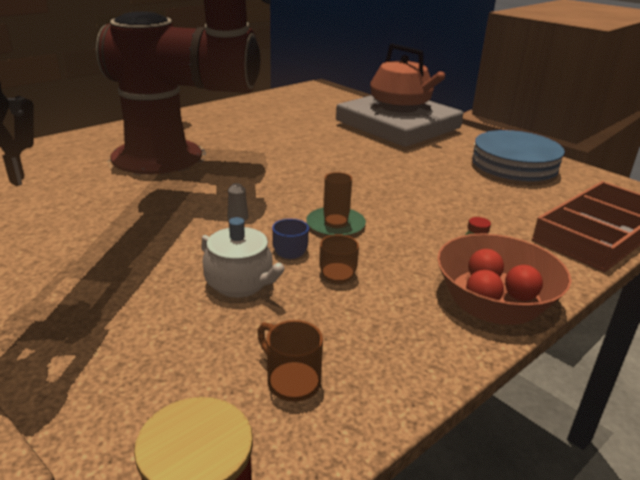

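```bash
python3 -c "
from h import *
f=cams.grab_frame('top')
print(ray(f,336.6,219.4,.003),ray(f,281.2,282.2,.009),sensors.state()['joint_vel'].round(3))
from plant import workorder
print(workorder.job_done())"
```

```text
[ 0.64496639 -0.01350786  0.003     ] [0.51952608 0.10084686 0.009     ] [ 0.014 -0.004  0.005 -0.002 -0.003  0.001]
the job is handed in; nothing more can be done
None
```

I set the tea out in the order asked: tall cup on the saucer, sugar bowl midway, short cup behind the bowl, lid on the pot. I then handed the job in at about 28 s of the 125 s allowed; it returned no verdict. Nothing tipped or dropped. I lowered each item until the wrist force showed contact before letting go.

My last checks, all from the top camera (calibrated to about 2 mm):

| Item | Measured result | Limit |
|---|---|---|
| Tall cup | about 1 mm from the saucer centre | 14 mm |
| Sugar bowl | within about 3 mm of midway and of the pot–saucer line | 17 mm and 15 mm |
| Short cup | centre about 105 mm behind the bowl, a gap of about 41 mm | 86–122 mm |
| Lid | level, about 2 mm from the pot centre; grip height at release matched a fully seated lid | 10 mm |
| Mug, jar, shaker | no visible movement against the first picture | 20 mm |

- **Colour masks:** the final masks for the two amber cups locked onto other objects because the cups' colour had changed slightly. I placed both cups from pixel positions I read off the enlarged pictures instead.
- **Camera disagreement:** the scene camera was off from the top camera by about 1–2 pixels (a few mm) throughout, so the positions above carry that uncertainty.
- **Robot at hand-in:** the wrist force was below 0.5 N and the arm was clear of the table setting. It was still settling slightly, with joint speeds up to 0.014 rad/s.

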